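# Ready the welding turntable for the next stool foot

### The job

Get the welding turntable ready for the next stool foot. First clear the steel tube offcuts off its faceplate, and the longer tube off the speed control box, into the scrap bin; then turn the faceplate by its handle until its zero arrow points at the pointer on the base. Roll the speed thumbwheel until its white line is level with the index lines beside the slot, and leave the foot plate lying flat in the middle of the chalked square, its sides along the chalk lines, with the hexagon weld nut lying flat in the middle of it; do not disturb the chipping hammer, the tin or the magnetic square.

Things in the scene. Friction and masses are not known exactly. Their poses are not given: they have to be found in the camera images.
- turntable: fixed base of the bench welding turntable: 200 x 200 mm foot, grey pedestal. Origin under its centre on the bench, on the turning axis (z up). On its +x side, at a radius of 140 to 168 mm, an upright bracket carries the steel pointer, 78 mm high. Stands at a varying place and yaw
- faceplate (a joint): angle of the steel faceplate (270 mm across, 12.5 mm thick, upper face 75 mm above the bench) about the vertical axis; 0 when the white zero arrow points at the pointer (+x of the base), positive anticlockwise from above. Turns by hand from -3.1 to 1.5 rad, stiff (about 0.3 N m, some 3 N at the handle), and stays where it is left. Starts between -2.4 and -1.0. No stop or detent at 0
- pointer (a point): tip of the pointer on the base, just outside the faceplate's rim, at its upper face's height
- zero_mark (a point): outer end of the white zero arrow painted on the faceplate, 133 mm from the axis
- handle (a point): centre of the top of the turning handle, a plain upright black post 18 mm in diameter rising 50 mm above the faceplate (its top 125 mm above the bench), fixed to the plate 105 mm from the axis, diametrically opposite the zero arrow. It does not spin on its own
- square (a point): centre of the white chalked square (70 mm inside, sides along this point's x and y) on the faceplate's upper face, on the turning axis; turns with the plate; +x towards the zero arrow
- control: speed control box of the turntable, fixed to the bench, 130 (x) x 110 (y) x 55 mm high, origin under its centre. Two guard bars 8 mm thick along x at y = +-47 mm stand 14 mm above the panel. In the middle a thumbwheel shows through a slot, index lines at x = 0 beside the slot. Varying place (left or right of the turntable) and yaw
- wheel (a joint): angle of the speed thumbwheel (22 mm radius, 12 mm wide, axis along the box's y, 14 mm below the panel, so only a rim 8 mm high and 34 mm long shows). 0 when its white line is at the top, level with the index lines; at negative values the line lies towards the box's -x; dragging the top of the rim towards the box's +x increases it by 1 rad per 22 mm. Light friction (0.012 N m), range +-1.3, starts between -0.75 and -0.4, stays where left
- wheel_top (a point): highest point of the thumbwheel's rim, 63 mm above the bench; axes as the box's
- bin: scrap bin, fixed open steel box 160 (x) x 200 (y) x 75 mm high, walls 4 mm, origin under its centre. Varying place (left or right of the turntable) and yaw
- offcut0: offcut of square steel tube, 60 (x) x 30 x 30 mm, 0.11 kg, origin at its centre; lies on the faceplate if present
- offcut1: offcut of square steel tube, 48 (x) x 30 x 30 mm, 0.09 kg, origin at its centre; lies on the faceplate if present
- offcut2: offcut of square steel tube, 56 (x) x 25 x 25 mm, 0.09 kg, origin at its centre; lies on the faceplate if present
- offcut3: offcut of square steel tube, 44 (x) x 25 x 25 mm, 0.07 kg, origin at its centre; lies on the faceplate if present
- tube: longer offcut of square steel tube, 130 (x) x 30 x 30 mm, 0.24 kg, origin at its centre; lies across the two guard bars of the control box, over the thumbwheel, its underside 69 mm above the bench
- foot: foot plate, a loose flat steel square 60 x 60 x 8 mm, 0.22 kg, sides along its x and y, origin at its centre, both faces alike (a dark 26 mm round in the middle and four small ones); lies flat on the bench, left or right of the turntable
- nut: loose hexagon steel weld nut, 46 mm across flats, 53 mm across corners, 24 mm high, 0.2 kg, origin at its centre, z along its bore, flats facing along its x axis and every 60 degrees from it, both faces alike; lies flat on the bench, on the other side of the turntable from the foot plate
- chipping_hammer: welder's chipping hammer lying on the bench to the right, its handle pointing away from the robot, about 120 x 220 mm; origin under its head; leave alone
- tin: closed tin 70 mm across, 110 mm high, standing on the bench, origin under its centre; leave alone
- magnet_square: red magnetic welding square standing on the bench, 110 x 16 x 110 mm, origin under its centre; leave alone

How it is judged (in metres and radians):
On the way, in this order (a step that is already met when the one before it is completed fails the run):
1. every offcut present and the longer tube lie in the scrap bin (x of offcut0 in the frame of bin between -0.08 and 0.08 m and y of offcut0 in the frame of bin between -0.1 and 0.1 m and z of each of offcut0, offcut1, offcut2, offcut3, tube in the frame of bin below 0.07 m and linear speed of each of offcut0, offcut1, offcut2, offcut3, tube below 0.05 m/s and x of offcut1 in the frame of bin between -0.08 and 0.08 m and y of offcut1 in the frame of bin between -0.1 and 0.1 m and x of offcut2 in the frame of bin between -0.08 and 0.08 m and y of offcut2 in the frame of bin between -0.1 and 0.1 m and x of offcut3 in the frame of bin between -0.08 and 0.08 m and y of offcut3 in the frame of bin between -0.1 and 0.1 m and x of tube in the frame of bin between -0.08 and 0.08 m and y of tube in the frame of bin between -0.1 and 0.1 m), for 0.2 s.
2. the faceplate's zero arrow points at the pointer (value of joint faceplate between -0.06 and 0.06 rad and velocity of joint faceplate between -0.05 and 0.05 rad/s), for 0.2 s.
At the end, for the whole second after the job is handed in: all offcuts and the tube at rest in the bin, below its rim; arrow within 0.06 rad of the pointer; thumbwheel within 0.15 rad of its index; foot plate flat within 8 mm of the chalked square's middle and 0.1 rad of its lines; nut flat on it within 8 mm of its middle (all of step 1 and all of step 2 and value of joint wheel between -0.15 and 0.15 rad and horizontal distance between foot and square below 0.008 m and z of foot in the frame of square between 0 and 0.008 m and (angle between foot's own z axis and vertical below 0.06 rad or angle between foot's own z axis and vertical above 3.08 rad) and (angle between the x axis of foot and the x axis of square, either way round below 0.1 rad or angle between the x axis of foot and the y axis of square, either way round below 0.1 rad) and linear speed of each of foot, nut below 0.02 m/s and horizontal distance between nut and foot below 0.008 m and z of nut in the frame of square between 0.016 and 0.024 m and (angle between nut's own z axis and vertical below 0.06 rad or angle between nut's own z axis and vertical above 3.08 rad)); the robot touches nothing.
It fails at once if the chipping hammer is disturbed (moved over 30 mm) (distance of chipping_hammer from where it was at the start of the episode above 0.03 m).
It fails at once if the tin is disturbed (moved over 30 mm) (distance of tin from where it was at the start of the episode above 0.03 m).
It fails at once if the magnet square is disturbed (moved over 30 mm) (distance of magnet_square from where it was at the start of the episode above 0.03 m).
Of offcut0, offcut1, offcut2, offcut3 only 2 to 4 are there at a start; the rules pass over those that are not, and their reading is None.
At some moment in a run one of offcut0, offcut1, offcut2, offcut3, foot, nut may be knocked a few centimetres aside while the robot is not near it.
Once in a run the grip may slacken for a moment while it holds something.
It also fails if it takes over 210 s, if anything falls off the work surface, if the arm or the gripper's body presses on something with over 40 N, if the wrist force passes 120 N, or if a joint passes its speed limit or range.

### The arm

A 6-joint arm with a two-finger parallel gripper is mounted at the origin on the work surface. World frame = base frame: x ahead of the robot, y to its left, z up, the work surface at z = 0. Lengths are in mm, angles in rad, forces in N, time in s.
With the tool pointing down it reaches from about 375 to 925 mm from the base axis. Payload 5.7 kg.
Tool frame: the origin (TCP) lies at the very end of the fingers, on their centre line; the grasp point (between the pads) lies 19 mm behind it; z points along the fingers, y is the line along which they close (so a half turn about z gives the same grasp; the last joint's range is limited). The gripper opens to 88 mm and grips with 3 to 60 N. Pads are 20 mm wide; open, the fingers measure 115 mm over their backs; the gripper's body (75 mm by 178 mm) begins 61 mm behind the grasp point.
Start: joints at [1.233, 0.359, 1.51, -0, 1.272, -0.115], TCP at [132.571, 585.136, 199.423] pointing down, gripper open.
Joint ranges: [-2.97, 2.97], [-1.01, 2.36], [0.21, 2.38], [-0.96, 4.11], [0.2, 2.71], [-2.98, 2.98]. Speed limits (rad/s): [2.39, 2.39, 3.14, 3.14, 3.14, 3.14].

### API

Orientations are given as a unit quaternion [w, x, y, z].
In Python, from workcell import telemetry, imaging, workorder gives the robot as it stands. The module is installed in compiled form; this text tells all that it offers.
- The arm moves only by the tool servo_tool, never from a script. Its argument "increments" is one flat list of numbers, 7 for each row, row after row: the shift along the tool's x, y, z in m, then the turn, a rotation vector about the tool's x, y, z in rad, then the opening in per cent of the stroke, from 0 (shut) to 100 (fully open). In form: [dx, dy, dz, ax, ay, az, hand, dx, dy, dz, ax, ay, az, hand, ...]. A call has 1 to 20 rows; each row is the pose to reach, as a shift and turn from the pose commanded when the call began, along the tool's axes at that moment; what a row does not reach only later rows make up. A row lasts 1/12 s, in which the tool goes at most 41.7 mm and 7.16 degrees, less where a joint would pass 70% of its speed; a pose out of reach is approached as far as the arm can. A call with a gripper value outside its range is refused whole. The fingers move at their own pace and stop on an object; the grip force is fixed at half the most. Time passes only in rows, so rows that repeat a pose let the fingers close. It gives the time, the measured TCP pose, the force, the opening and the grip force at its end, in the units of the state.
- telemetry.get_state(): the state, without advancing time (a new reading comes with each control period).
- imaging.camera(name): name is "scene" or "top"; returns a dict with "color" (420x560x3 uint8, red, green, blue), "fx", "fy", "cx", "cy" (pixels), "k1" (the pictures are not rectified: a ray, as slopes to the right and down, at radius r is drawn at 1 + k1 r^2 times it, then the intrinsics apply), "extrinsics" (4x4, takes a point from camera to world coordinates). Camera axes: x right, y up, looking along -z (the intrinsics and any distortion apply to the point x, -y, -z); pixel columns grow to the right and rows downward; lengths in mm; the calibration is good to about 2 mm. A picture is of the moment at which its call begins. There is no depth.
- workorder.job_done(): hands the job in; it is judged then, once.
The state is a dict: "time_s": time; "q": joint angles; "dq": joint speeds; "effort": joint torques, N m; "position": TCP position; "eef_rot": TCP orientation; "force": force on the tool from outside, world axes, zero at the start; "torque": the same for the moment, N m; "width": opening from 0.0 (shut) to 1.0 (fully open); "grip_force": force on a finger pad.
Only numpy, scipy, OpenCV 4.12 (cv2) and the standard library are available. Lean on these libraries where they do the work, as an engineer would, in place of code of your own. Each camera call takes 0.05 s, during which the arm holds its last target. There are 200 camera calls.

## Working session

There is one attempt and no reset: what is moved stays moved. The work goes in short steps, Python scripts to look and compute and a tool call to move; the robot and the scene stay as the last step left them, time stands still between calls to the robot, and variables do not carry over. Pictures are saved under pics/ and viewed, at most 16 in all, crops included, and the job is handed in when it is done.

Besides the shell and the picture viewer there is one more tool, called after ">>>" as name(argument=value, ...) on one line, values as JSON. servo_tool: Moves the arm, as the interface text tells. Its arguments: {"type":"object","properties":{"increments":{"type":"array","items":{"type":"number"}}},"required":["increments"]}

```bash
mkdir -p pics; cat > h.py <<'E'
import numpy as np, cv2
from workcell import telemetry, imaging, workorder
def snap(name,tag):
    c=imaging.camera(name); np.savez(f'pics/{tag}.npz',**{k:np.array(v) for k,v in c.items()})
    cv2.imwrite(f'pics/{tag}.png',c['color'][:,:,::-1]); return c
def load(tag): return dict(np.load(f'pics/{tag}.npz'))
def crop(tag,x0,y0,w,h,s,out):
    im=cv2.imread(f'pics/{tag}.png')[y0:y0+h,x0:x0+w]; im=cv2.resize(im,None,fx=s,fy=s,interpolation=cv2.INTER_CUBIC)
    cv2.imwrite(f'pics/{out}.png',im)
def ray(c,u,v):
    K=np.array([[c['fx'],0,c['cx']],[0,c['fy'],c['cy']],[0,0,1.]],float)
    p=cv2.undistortPoints(np.array([[[u,v]]],float),K,np.array([c['k1'],0,0,0],float)).ravel()
    T=np.array(c['extrinsics']); return T[:3,3],T[:3,:3]@np.array([p[0],-p[1],-1])
def px(c,u,v,z):
    o,d=ray(c,u,v); return (o+d*(z-o[2])/d[2])[:2].round(1)
def proj(c,P):
    T=np.linalg.inv(np.array(c['extrinsics'])); q=T[:3,:3]@np.array(P,float)+T[:3,3]
    x,y=q[0]/-q[2],-q[1]/-q[2]; k=1+c['k1']*(x*x+y*y); return np.array([c['fx']*x*k+c['cx'],c['fy']*y*k+c['cy']]).round(1)
E
python3 - <<'E'
from h import *
for n in('top','scene'):
    c=snap(n,n+'0'); print(n,c['fx'],c['cx'],c['cy'],c['k1'],np.array(c['extrinsics']).round(2).tolist())
    im=cv2.imread(f'pics/{n}0.png'); cv2.imwrite(f'pics/{n}0b.png',cv2.resize(im,(800,600),interpolation=cv2.INTER_CUBIC))
print(telemetry.get_state())
E
```

```text
top 513.9401981829749 282.8404012088542 211.24575683814038 0.04517033684888995 [[0.02, 0.99, -0.11, 414.45], [-1.0, 0.02, 0.02, 12.76], [0.02, 0.11, 0.99, 1494.26], [0.0, 0.0, 0.0, 1.0]]
scene 415.0631608160059 276.7297356988104 212.9827198880267 -0.04855778494435741 [[0.78, -0.43, 0.45, 1083.52], [0.62, 0.55, -0.56, -579.85], [-0.01, 0.72, 0.69, 842.99], [0.0, 0.0, 0.0, 1.0]]
{'time_s': 0.1, 'q': array([ 1.23289492e+00,  3.59437338e-01,  1.51131296e+00, -2.95352221e-06,
        1.27249288e+00, -1.15102950e-01]), 'dq': array([ 0.00231163, -0.00094938, -0.00354259,  0.0003313 ,  0.00034339,
       -0.00054601]), 'effort': array([-1.10145684e-04, -5.16357350e+01, -2.71406007e+01,  6.74748444e-02,
        2.76860688e-02, -1.97618886e-05]), 'position': array([132.36792658, 584.54625583, 198.69536298]), 'eef_rot': array([-1.83954135e-04,  1.11168494e-01,  9.93801230e-01, -8.04499245e-04]), 'force': array([-0.11208675, -0.62928973, -0.02262023]), 'torque': array([-0.03918641,  0.04596395,  0.01261362]), 'grip_force': 0.0, 'width': 1.0036945632355254}
```

View pics/top0b.png

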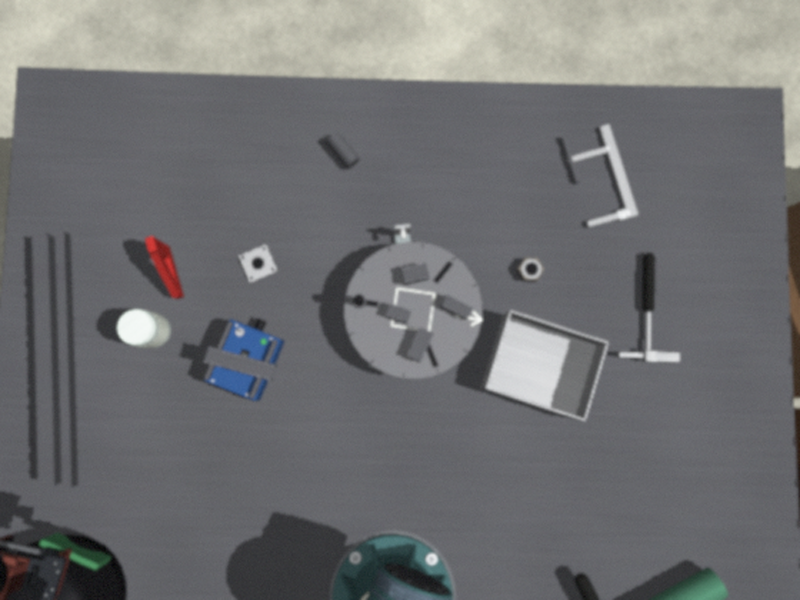

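View pics/scene0b.png

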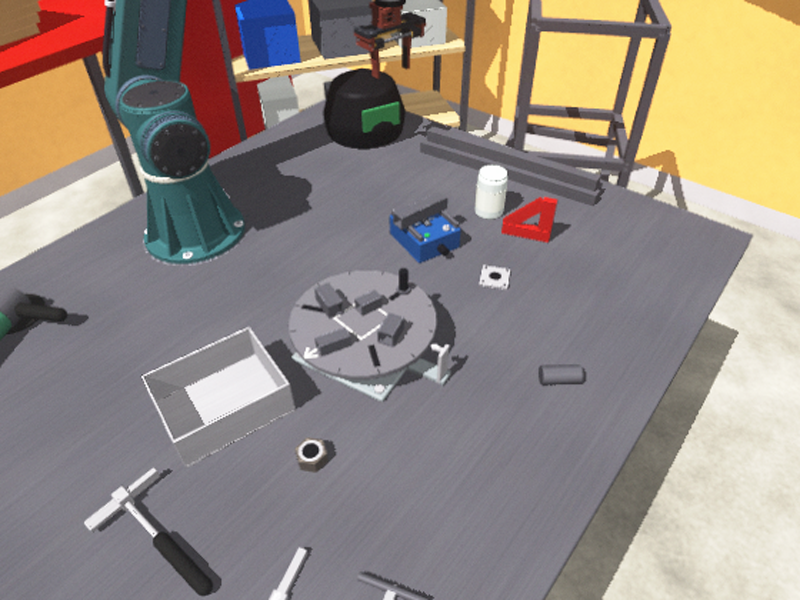

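The top view shows four offcuts on the plate, with the arrow at about (475,318) and the pointer at (402,232). The handle is at (358,300), the blue control box with the tube at (244,360), and the foot at (258,263). The nut is at (530,268) and the bin at (547,365). I'll take closer crops.

```bash
python3 - <<'E'
from h import *
crop('top0',235,150,110,120,5,'c_plate')
a=cv2.imread('pics/top0.png'); f=lambda x,y,w,h,s: cv2.resize(a[y:y+h,x:x+w],None,fx=s,fy=s,interpolation=cv2.INTER_CUBIC)
L=f(130,160,80,130,4.6154); R=f(335,170,98,130,4.6154)[:, :430]
L=cv2.resize(L,(370,600)); R=cv2.resize(R,(430,570)); R=cv2.copyMakeBorder(R,0,30,0,0,cv2.BORDER_CONSTANT)
cv2.imwrite('pics/c_sides.png',np.hstack([L,R]))
E
```

```text
(no output)
```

View pics/c_plate.png

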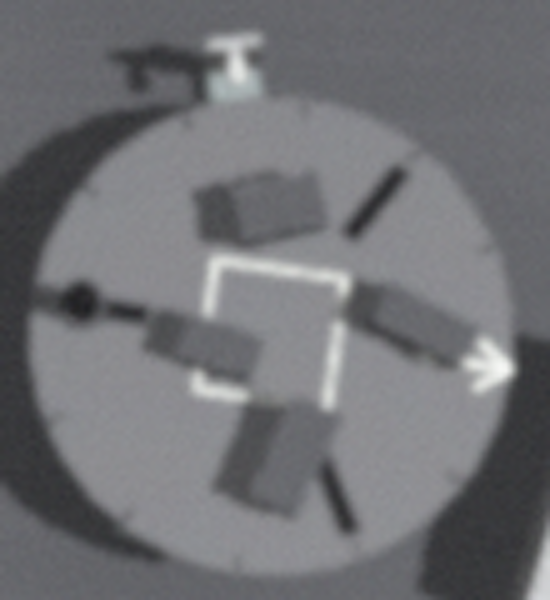

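View pics/c_sides.png

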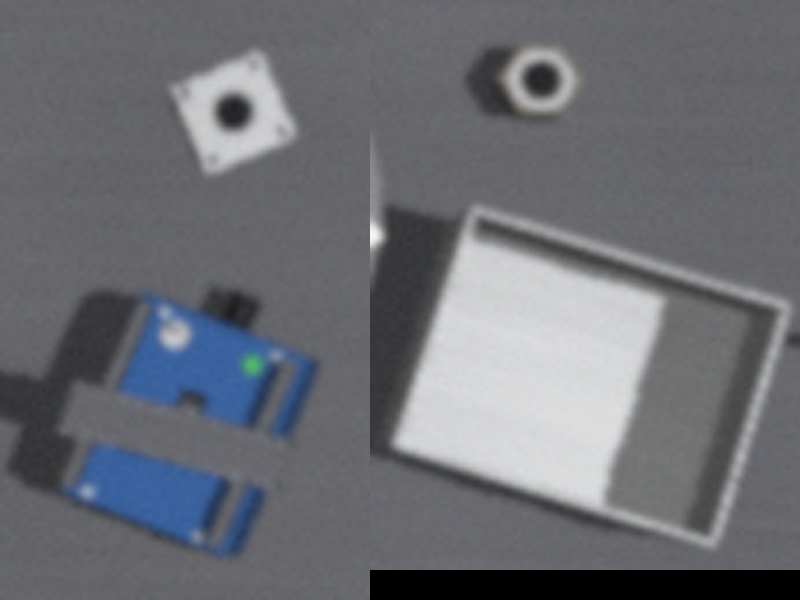

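The crops give clear outlines. The bin corners are readable, and the tube centre is near left-crop (175,425). I need one contrast-enhanced crop of the offcuts; I'll compute the rest from these readings.

```bash
python3 - <<'E'
from h import *
c=load('top0')
im=cv2.imread('pics/top0.png',0)[182:256,262:336]; im=cv2.resize(im,None,fx=8,fy=8,interpolation=cv2.INTER_CUBIC).astype(float)
cv2.imwrite('pics/c_off.png',np.clip((im-50)*2.6,0,255).astype(np.uint8))
P=lambda X,Y,z: px(c,235+(X+.5)/5-.5,150+(Y+.5)/5-.5,z)
L=lambda X,Y,z: px(c,130+(X+.5)/4.625-.5,160+(Y+.5)/4.6154-.5,z)
R=lambda X,Y,z: px(c,335+(X-370+.5)/4.6237-.5,170+(Y+.5)/4.385-.5,z)   # check scale below
s=570/ (min(130,420-170)); print('Rscale',s, 430/ min(430, int(98*4.6154)))
print('plate L/R/T/B',P(28,335,75),P(514,335,75),P(270,93,75),P(270,577,75))
print('arrow tip',P(515,370,75),'handle top',P(80,300,125),'pointer',P(236,88,77))
print('sq corners',[P(*q,75) for q in((216,262),(347,276),(328,400),(198,388))])
print('foot corners',[L(*q,8) for q in((171,89),(263,50),(298,130),(208,174))],'ctr',L(234,112,8))
print('box corners',[L(*q,55) for q in((147,295),(316,361),(233,556),(66,490))])
print('tube ends',[L(*q,99) for q in((75,383),(290,440),(278,488),(65,432))])
print('nut',R(541,80,24)); print('bin corners',[R(*q,75) for q in((474,209),(787,305),(714,545),(396,447))])
E
```

```text
Rscale 4.384615384615385 1.0
plate L/R/T/B [549.9 108.1] [ 555.6 -161.6] [689.  -23.5] [419.2 -28.4]
arrow tip [ 536.1 -162.3] handle top [564.5  77.5] pointer [691.   -4.3]
sq corners [array([592.9,   4.8]), array([586.6, -68.2]), array([517.3, -58.8]), array([522.4,  13.3])]
foot corners [array([661.9, 329.3]), array([688.2, 272.8]), array([637.6, 249. ]), array([608.4, 304. ])] ctr [648.2 289.4]
box corners [array([527.7, 328.2]), array([489.8, 225.3]), array([372.3, 270.1]), array([409.8, 370.7])]
tube ends [array([471.9, 357.7]), array([441.1, 232.1]), array([413.2, 238. ]), array([443.4, 362.1])]
nut [ 646.5 -266.2]
bin corners [array([ 554.9, -216.4]), array([ 498.1, -403.8]), array([ 347.7, -358.9]), array([ 404.2, -170.5])]
```

View pics/c_off.png

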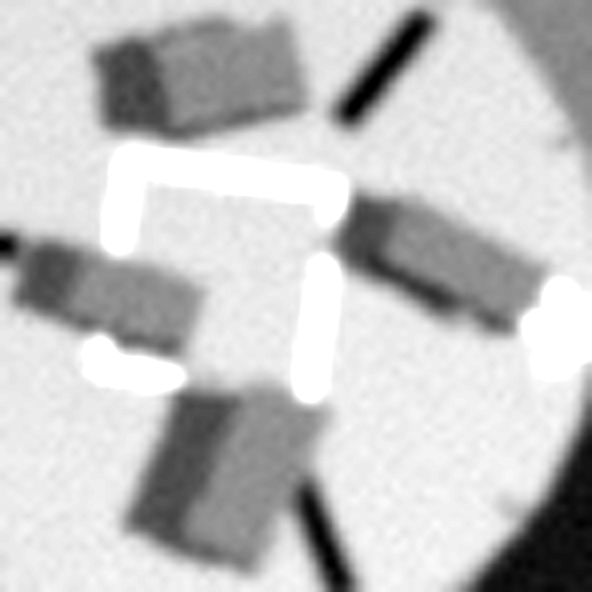

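The crop resolves four offcuts, with top-face centres in 8x crop pixels:
- T, 48x30: (228,70)
- R, 56x25: (464,265)
- L, 44x25: (134,297)
- B, 60x30: (252,475)

Next I'll compute world poses and a chained move plan.

```bash
cat >> h.py <<'E'
def plan(cur,wps):
    """cur,wps: (x,y,z mm, theta deg of tool y), wps add hand. Prints row + rows needed."""
    x0,y0,z0,t0=cur; t=np.radians(t0); ex=np.array([-np.sin(t),np.cos(t)]); ey=np.array([np.cos(t),np.sin(t)]); p=np.array(cur,float)
    for w in wps:
        d=np.array(w[:2])-[x0,y0]; q=np.array(w[:4],float); n=int(max(np.ceil(np.linalg.norm(q[:3]-p[:3])/41.7),np.ceil(abs(q[3]-p[3])/7.16)))
        print(f"  {d@ex/1000:.3f},{d@ey/1000:.3f},{(z0-w[2])/1000:.3f},0,0,{-np.radians(w[3]-t0):.3f},{w[4]}  n>={n}"); p=q
    return tuple(wps[-1][:4])
def now():
    s=telemetry.get_state(); w,a,b,c=s['eef_rot']; return (*s['position'].round(1),round(float(np.degrees(np.arctan2(1-2*(a*a+c*c),2*(a*b-w*c)))),1))
E
python3 - <<'E'
from h import *
c=load('top0'); P=lambda X,Y,z: px(c,262+(X+.5)/8-.5,182+(Y+.5)/8-.5,z)
print(now())
obs={}
for n,z,ctr,a,b in(('T',105,(228,70),(165,85),(300,58)),('R',100,(464,265),(393,231),(535,300)),('L',100,(134,297),(72,278),(194,318)),('B',105,(252,475),(280,398),(222,552))):
    d=P(*b,z)-P(*a,z); l=np.degrees(np.arctan2(d[1],d[0])); print(n,P(*ctr,z),'len',np.hypot(*d).round(1),'long axis',l.round(1))
E
```

```text
(np.float64(132.4), np.float64(584.5), np.float64(198.7), 77.2)
T [622.  -27.8] len 47.0 long axis -77.4
R [ 557.4 -109.7] len 53.8 long axis -114.8
L [544.    2.6] len 43.7 long axis -107.0
B [484.  -38.4] len 55.5 long axis 160.3
```

```bash
python3 - <<'E'
from h import *
cur=(132.6,585.1,199.4,77.2)
O={'R':(557.4,-109.7,-24.8,45,(456,-339)),'T':(622,-27.8,12.6,52,(404.5,-323)),'B':(484,-38.4,-109.7+180-0,52,(432.5,-231)),'L':(544,2.6,-17,45,(484,-247))}
cur=plan(cur,[(557.4,-109.7,150,-24.8,45)])
for k in 'RTBL':
    x,y,t,h,b=O[k]; print(k)
    if k=='B': t=-109.7
    print(' pick'); cur=plan(cur,[(x,y,150,t,h),(x,y,81,t,h),(x,y,81,t,0),(x,y,150,t,0)])
    tb=-17 
    print(' drop'); cur=plan(cur,[(*b,150,tb,0),(*b,18,tb,0),(*b,18,tb,h),(*b,150,tb,h)])
E
```

```text
-0.568,-0.583,0.049,0,0,1.780,45  n>=20
R
 pick
  0.000,0.000,0.000,0,0,-0.000,45  n>=0
  0.000,0.000,0.069,0,0,-0.000,45  n>=2
  0.000,0.000,0.069,0,0,-0.000,0  n>=0
  0.000,0.000,0.000,0,0,-0.000,0  n>=2
 drop
  -0.251,0.004,0.000,0,0,-0.136,0  n>=7
  -0.251,0.004,0.132,0,0,-0.136,0  n>=4
  -0.251,0.004,0.132,0,0,-0.136,45  n>=0
  -0.251,0.004,0.000,0,0,-0.136,45  n>=4
T
 pick
  0.346,0.068,0.000,0,0,-0.517,52  n>=9
  0.346,0.068,0.069,0,0,-0.517,52  n>=2
  0.346,0.068,0.069,0,0,-0.517,0  n>=0
  0.346,0.068,0.000,0,0,-0.517,0  n>=2
 drop
  -0.241,-0.277,0.000,0,0,0.517,0  n>=9
  -0.241,-0.277,0.132,0,0,0.517,0  n>=4
  -0.241,-0.277,0.132,0,0,0.517,52  n>=0
  -0.241,-0.277,0.000,0,0,0.517,52  n>=4
B
 pick
  0.295,-0.007,0.000,0,0,1.618,52  n>=13
  0.295,-0.007,0.069,0,0,1.618,52  n>=2
  0.295,-0.007,0.069,0,0,1.618,0  n>=0
  0.295,-0.007,0.000,0,0,1.618,0  n>=2
 drop
  0.016,0.199,0.000,0,0,-1.618,0  n>=13
  0.016,0.199,0.132,0,0,-1.618,0  n>=4
  0.016,0.199,0.132,0,0,-1.618,52  n>=0
  0.016,0.199,0.000,0,0,-1.618,52  n>=4
L
 pick
  0.256,0.038,0.000,0,0,-0.000,45  n>=7
  0.256,0.038,0.069,0,0,-0.000,45  n>=2
  0.256,0.038,0.069,0,0,-0.000,0  n>=0
  0.256,0.038,0.000,0,0,-0.000,0  n>=2
 drop
  -0.256,0.016,0.000,0,0,-0.000,0  n>=7
  -0.256,0.016,0.132,0,0,-0.000,0  n>=4
  -0.256,0.016,0.132,0,0,-0.000,45  n>=0
  -0.256,0.016,0.000,0,0,-0.000,45  n>=4
```

>>> servo_tool(increments=[-0.568,-0.583,0.049,0,0,1.78,45,-0.568,-0.583,0.049,0,0,1.78,45,-0.568,-0.583,0.049,0,0,1.78,45,-0.568,-0.583,0.049,0,0,1.78,45,-0.568,-0.583,0.049,0,0,1.78,45,-0.568,-0.583,0.049,0,0,1.78,45,-0.568,-0.583,0.049,0,0,1.78,45,-0.568,-0.583,0.049,0,0,1.78,45,-0.568,-0.583,0.049,0,0,1.78,45,-0.568,-0.583,0.049,0,0,1.78,45,-0.568,-0.583,0.049,0,0,1.78,45,-0.568,-0.583,0.049,0,0,1.78,45,-0.568,-0.583,0.049,0,0,1.78,45,-0.568,-0.583,0.049,0,0,1.78,45,-0.568,-0.583,0.049,0,0,1.78,45,-0.568,-0.583,0.049,0,0,1.78,45,-0.568,-0.583,0.049,0,0,1.78,45,-0.568,-0.583,0.049,0,0,1.78,45,-0.568,-0.583,0.049,0,0,1.78,45,-0.568,-0.583,0.049,0,0,1.78,45])

```text
time_s: 1.77
position: [559.8, -113.1, 150.0]
eef_rot: [0.001, 0.843, 0.538, 0.0]
force: [0.2, -0.6, 0.1]
width: 0.451
grip_force: 0.0
```

>>> servo_tool(increments=[0,0,0,0,0,0,45,0,0,0,0,0,0,45,0,0,0.069,0,0,0,45,0,0,0.069,0,0,0,45,0,0,0.069,0,0,0,45,0,0,0.069,0,0,0,0,0,0,0.069,0,0,0,0,0,0,0.069,0,0,0,0,0,0,0.069,0,0,0,0,0,0,0.069,0,0,0,0,0,0,0.069,0,0,0,0,0,0,0,0,0,0,0,0,0,0,0,0,0,0,0,0,0,0,0,0,0])

```text
time_s: 2.93
position: [561.7, -110.2, 156.3]
eef_rot: [0.004, 0.842, 0.539, 0.003]
force: [1.2, -0.3, 1.0]
width: 0.007
grip_force: 0.0
```

```bash
python3 - <<'E'
from h import *
c=snap('scene','s1'); print(now()); t=snap('top','t1'); print(now())
a=cv2.imread('pics/s1.png')[150:330,150:380]; b=cv2.imread('pics/t1.png')[150:270,230:350]
a=cv2.resize(a,(383*1,300)); a=cv2.resize(cv2.imread('pics/s1.png')[150:330,180:360],(400,400),interpolation=cv2.INTER_CUBIC); b=cv2.resize(b,(400,400),interpolation=cv2.INTER_CUBIC)
cv2.imwrite('pics/v1.png',np.hstack([a,b]))
E
```

```text
(np.float64(560.5), np.float64(-109.9), np.float64(154.0), -24.8)
(np.float64(558.8), np.float64(-109.4), np.float64(152.0), -24.8)
```

View pics/v1.png

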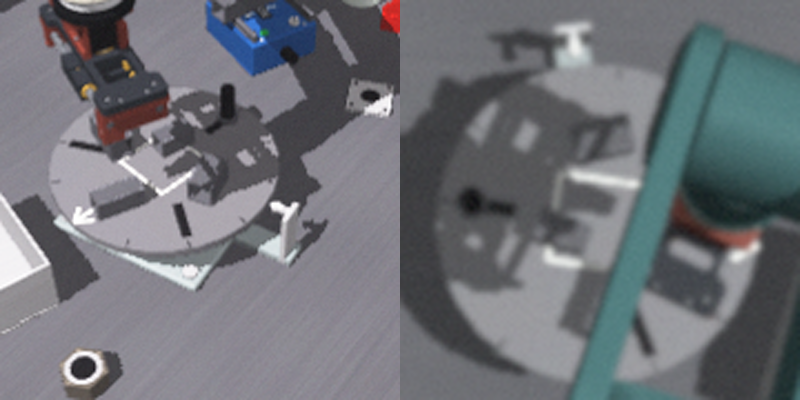

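```bash
python3 - <<'E'
from h import *
c=load('s1')
f=lambda P:((proj(c,P)-[180,150])*400/180).round()
print('block top ctr',f((557.4,-109.7,100)),'bottom',f((557.4,-109.7,75)),'TCP',f((558.8,-109.4,152)),'handle top',f((564.5,77.5,125)),'arrow',f((542,-160,75)),'square ctr',f((554,-27,75)))
E
```

```text
block top ctr [116. 187.] bottom [118. 202.] TCP [112. 154.] handle top [225.  85.] arrow [ 76. 223.] square ctr [163. 160.]
```

>>> servo_tool(increments=[0,0,0,0,0,0,45,0,0,0,0,0,0,45,0,0,0,0,0,0,45,0,0,0.04,0,0,0,45,0,0,0.069,0,0,0,45,0,0,0.069,0,0,0,45])

```text
time_s: 3.53
position: [553.0, -107.6, 75.9]
eef_rot: [-0.004, 0.842, 0.539, -0.003]
force: [-1.3, 0.4, -0.1]
width: 0.422
grip_force: 0.0
```

>>> servo_tool(increments=[0,0,0,0,0,0,45])

```text
time_s: 3.62
position: [555.7, -108.3, 79.7]
eef_rot: [-0.002, 0.842, 0.539, -0.002]
force: [-0.3, -0.1, 0.0]
width: 0.445
grip_force: 0.0
```

>>> servo_tool(increments=[0,0,0,0,0,0,45,0,0,0,0,0,0,45])

```text
time_s: 3.78
position: [559.0, -109.4, 83.0]
eef_rot: [0.001, 0.842, 0.539, 0.001]
force: [0.8, 0.7, -0.1]
width: 0.452
grip_force: 0.0
```

>>> servo_tool(increments=[0,0,0,0,0,0,45,0,0,0,0,0,0,45,0,0,0,0,0,0,0,0,0,0,0,0,0,0,0,0,0,0,0,0,0,0,0,0,0,0,0,0])

```text
time_s: 4.28
position: [557.7, -109.0, 81.6]
eef_rot: [0.0, 0.842, 0.539, 0.0]
force: [0.6, -0.2, 0.6]
width: 0.189
grip_force: 0.0
```

```bash
python3 - <<'E'
from h import *
snap('scene','s2'); s=telemetry.get_state(); print(now(),s['width'],s['grip_force'],s['force'])
crop('s2',180,170,140,105,5.7,'v2')
E
```

```text
(np.float64(557.7), np.float64(-109.0), np.float64(81.5), -24.8) 0.14105567549762596 0.0 [-0.28142024  0.5644034   0.24011879]
```

View pics/v2.png

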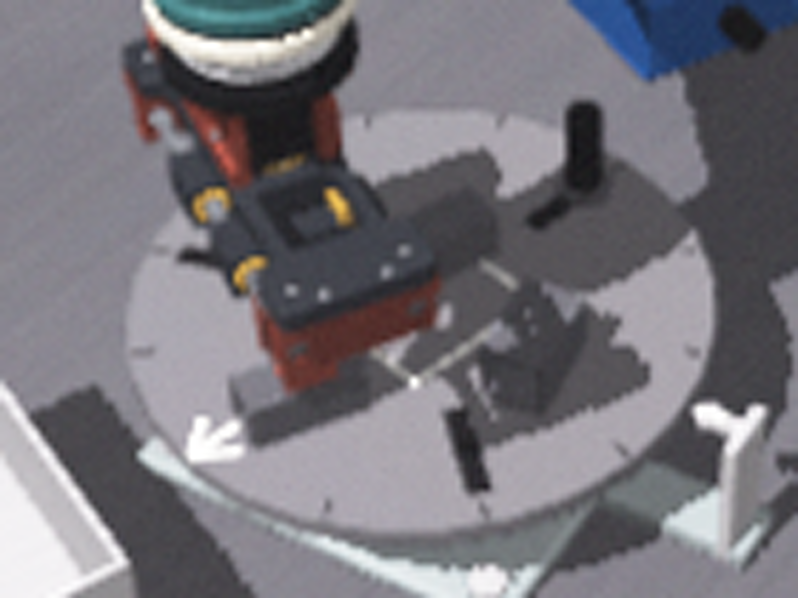

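```bash
python3 - <<'E'
from h import *
c=load('s2')
f=lambda P:((proj(c,P)-[180,170])*5.7).round().tolist()
def box(x,y,z0,z1,L,W,l):
    l=np.radians(l);u=np.array([np.cos(l),np.sin(l)]);v=np.array([-u[1],u[0]])
    for z in(z0,z1): print(z,[f((*(np.array([x,y])+a*L/2*u+b*W/2*v),z)) for a,b in((1,1),(1,-1),(-1,-1),(-1,1))])
box(557.4,-109.7,75,100,56,25,-114.8)
print('tcp',f((557.7,-109,81.5)),'fingers +-15 at 81.5',f((557.7+13.6,-109-6.3,81.5)),f((557.7-13.6,-109+6.3,81.5)))
print('wrist circle 150 above',f((557.7,-109,161)),'handle',f((564.5,77.5,125)),'sq',[f((*p,75)) for p in((592.9,4.8),(586.6,-68.2),(517.3,-58.8),(522.4,13.3))],'pointer',f((691,-4.3,77)))
# TCP height implied: pixel of finger tip (310,388)
E
```

```text
75 [[253.0, 446.0], [231.0, 408.0], [349.0, 365.0], [372.0, 402.0]]
100 [[246.0, 408.0], [225.0, 369.0], [345.0, 326.0], [368.0, 363.0]]
tcp [302.0, 394.0] fingers +-15 at 81.5 [315.0, 417.0] [289.0, 372.0]
wrist circle 150 above [285.0, 264.0] handle [577.0, 104.0] sq [[529.0, 294.0], [414.0, 380.0], [313.0, 300.0], [424.0, 219.0]] pointer [691.0, 400.0]
```

>>> servo_tool(increments=[0,0,0,0,0,0,0,0,0,0,0,0,0,0,0,0,0.001,0,0,0,0,0,0,0.002,0,0,0,0,0,0,0.003,0,0,0,0,0,0,0.003,0,0,0,0,0,0,0.003,0,0,0,0])

```text
time_s: 4.92
position: [557.6, -108.9, 78.3]
eef_rot: [-0.0, 0.842, 0.539, -0.0]
force: [0.6, 0.2, -0.0]
width: 0.006
grip_force: 0.0
```

```bash
python3 - <<'E'
from h import *
c=snap('scene','s3'); s=telemetry.get_state(); print(now(),s['width'],s['grip_force'],s['force'])
crop('s3',210,215,70,52,11.4,'v3')
print([((proj(c,(557.7,-109,z))-[210,215])*11.4).round() for z in (78,100)])
E
```

```text
(np.float64(557.7), np.float64(-108.9), np.float64(78.4), -24.7) 0.004602925853665319 0.0 [-0.13301137  0.16872867  0.02933805]
[array([263., 287.]), array([254., 218.])]
```

View pics/v3.png

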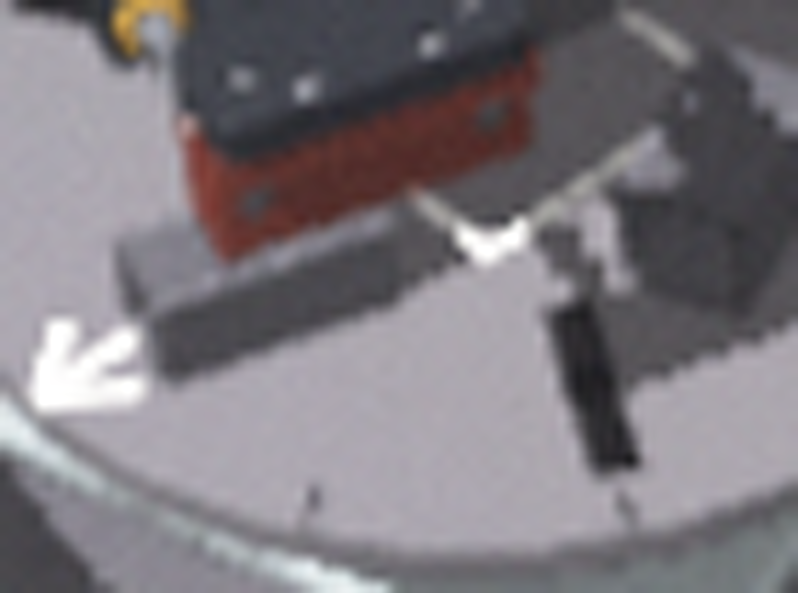

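```bash
python3 - <<'E'
from h import *
c=load('s3')
f=lambda P:((proj(c,P)-[210,215])*11.4).round().tolist()
print([f((x,y,158)) for x,y in((622.8,-180.3),(654.2,-112.2))],'without overhang',[f((557.7+25*.908+s*37.5*.419,-109-25*.419+s*37.5*.908,z)) for s in(-1,1) for z in (158,130,100)])
a=cv2.imread('pics/s3.png'); b=cv2.imread('pics/s2.png'); a=a[100:270,180:350]; b=cv2.imread('pics/s3.png')[20:190,150:320]
cv2.imwrite('pics/v4.png',np.hstack([cv2.resize(a,(400,400),interpolation=cv2.INTER_CUBIC),cv2.resize(b,(400,400),interpolation=cv2.INTER_CUBIC)]))
E
```

```text
[[223.0, 377.0], [577.0, 246.0]] without overhang [[104.0, 164.0], [119.0, 259.0], [133.0, 356.0], [445.0, 43.0], [453.0, 138.0], [461.0, 235.0]]
```

```bash
python3 - <<'E'
from h import *
c=load('scene0')
a=cv2.imread('pics/scene0.png')[0:80,225:325]
cv2.imwrite('pics/v4.png',cv2.resize(a,(800,640)[:2] if 0 else (750,600),interpolation=cv2.INTER_CUBIC))
th=np.radians(77.2); d=np.array([np.cos(th),np.sin(th)])
for k,z in((0,198.7),(1,198.7),(-1,198.7),(0,218.7),(0,278)):
    p=np.array([132.4,584.5])+k*44*d; print(k,z,((proj(c,(*p,z))-[225,0])*7.5).round())
E
```

```text
0 198.7 [366. 423.]
1 198.7 [434. 399.]
-1 198.7 [295. 447.]
0 218.7 [365. 383.]
0 278 [363. 262.]
```

View pics/v4.png

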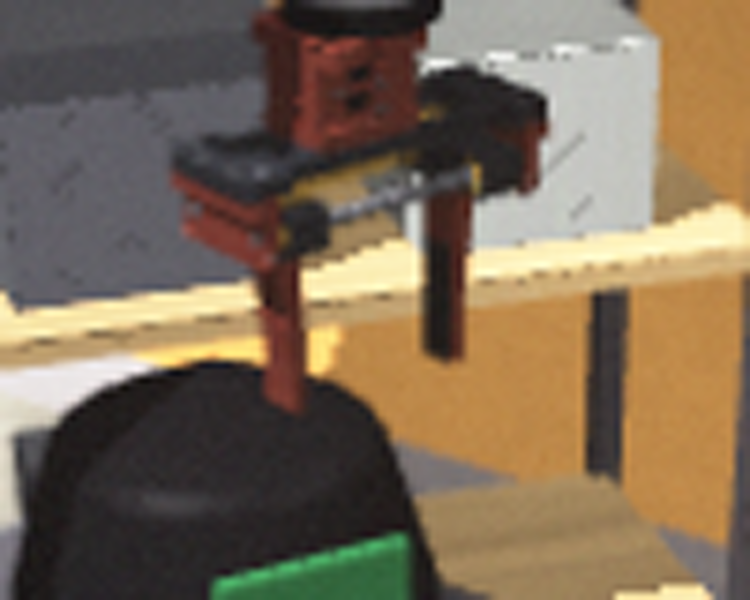

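The fingertips appear about 20 mm higher than the reported TCP, with their midpoint at (364,383) against a predicted (366,423). The reported height therefore carries an offset. I'll calibrate it by touching the block top (z=100) lightly with the closed fingers.

>>> servo_tool(increments=[0,0,0.002,0,0,0,0,0,0,0.002,0,0,0,0,0,0,0.002,0,0,0,0])

```text
time_s: 5.22
position: [558.2, -109.1, 77.2]
eef_rot: [0.0, 0.842, 0.539, 0.0]
force: [-0.3, 1.4, 5.2]
width: 0.003
grip_force: 2.8
```

>>> servo_tool(increments=[0,0,0.002,0,0,0,0,0,0,0.002,0,0,0,0,0,0,0.002,0,0,0,0])

```text
time_s: 5.47
position: [559.4, -109.1, 77.0]
eef_rot: [0.001, 0.842, 0.539, 0.001]
force: [-3.1, 1.8, 19.6]
width: 0.004
grip_force: 9.6
```

>>> servo_tool(increments=[0,0,0.002,0,0,0,0,0,0,0.002,0,0,0,0,0,0,0.002,0,0,0,0])

```text
time_s: 5.72
position: [560.9, -109.2, 76.9]
eef_rot: [0.002, 0.842, 0.539, 0.003]
force: [-3.8, 4.3, 31.4]
width: 0.006
grip_force: 16.1
```

Contact occurs at reported z≈77.3, so true z = reported + 22.7. I'll replan with that.

>>> servo_tool(increments=[0,0,-0.015,0,0,0,0,0,0,-0.025,0,0,0,45,0,0,-0.025,0,0,0,45,0,0,-0.025,0,0,0,45,0,0,-0.025,0,0,0,45,0,0,-0.025,0,0,0,45,0,0,-0.025,0,0,0,45,0,0,-0.01,0,0,0,45,0,0,0.005,0,0,0,45,0,0,0.014,0,0,0,45,0,0,0.014,0,0,0,0,0,0,0.014,0,0,0,0,0,0,0.014,0,0,0,0,0,0,0.014,0,0,0,0,0,0,0.014,0,0,0,0,0,0,0.014,0,0,0,0,0,0,-0.02,0,0,0,0,0,0,-0.05,0,0,0,0,0,0,-0.068,0,0,0,0,0,0,-0.068,0,0,0,0])

```text
time_s: 7.38
position: [560.9, -109.9, 145.0]
eef_rot: [0.003, 0.842, 0.539, 0.003]
force: [0.6, -0.7, -0.2]
width: 0.282
grip_force: 30.0
```

```bash
python3 - <<'E'
from h import *
cur=(557.4,-109.7,140,-24.8)
O={'R':(557.4,-109.7,-24.8,45,(456,-339)),'T':(622,-27.8,12.6,52,(404.5,-323)),'B':(484,-38.4,-109.7,52,(432.5,-231)),'L':(544,2.6,-17,45,(484,-247))}
for k in 'RTBL':
    x,y,t,h,b=O[k]; print(k)
    if k!='R': print(' pick'); cur=plan(cur,[(x,y,140,t,h),(x,y,70,t,h),(x,y,58,t,h),(x,y,140,t,0)])
    tb=-17
    print(' drop'); cur=plan(cur,[(*b,140,tb,0),(*b,15,tb,0),(*b,-6,tb,0),(*b,140,tb,h)])
E
```

```text
R
 drop
  -0.251,0.004,0.000,0,0,-0.136,0  n>=7
  -0.251,0.004,0.125,0,0,-0.136,0  n>=3
  -0.251,0.004,0.146,0,0,-0.136,0  n>=1
  -0.251,0.004,0.000,0,0,-0.136,45  n>=4
T
 pick
  0.346,0.068,0.000,0,0,-0.517,52  n>=9
  0.346,0.068,0.070,0,0,-0.517,52  n>=2
  0.346,0.068,0.082,0,0,-0.517,52  n>=1
  0.346,0.068,0.000,0,0,-0.517,0  n>=2
 drop
  -0.241,-0.277,0.000,0,0,0.517,0  n>=9
  -0.241,-0.277,0.125,0,0,0.517,0  n>=3
  -0.241,-0.277,0.146,0,0,0.517,0  n>=1
  -0.241,-0.277,0.000,0,0,0.517,52  n>=4
B
 pick
  0.295,-0.007,0.000,0,0,1.618,52  n>=13
  0.295,-0.007,0.070,0,0,1.618,52  n>=2
  0.295,-0.007,0.082,0,0,1.618,52  n>=1
  0.295,-0.007,0.000,0,0,1.618,0  n>=2
 drop
  0.016,0.199,0.000,0,0,-1.618,0  n>=13
  0.016,0.199,0.125,0,0,-1.618,0  n>=3
  0.016,0.199,0.146,0,0,-1.618,0  n>=1
  0.016,0.199,0.000,0,0,-1.618,52  n>=4
L
 pick
  0.256,0.038,0.000,0,0,-0.000,45  n>=7
  0.256,0.038,0.070,0,0,-0.000,45  n>=2
  0.256,0.038,0.082,0,0,-0.000,45  n>=1
  0.256,0.038,0.000,0,0,-0.000,0  n>=2
 drop
  -0.256,0.016,0.000,0,0,-0.000,0  n>=7
  -0.256,0.016,0.125,0,0,-0.000,0  n>=3
  -0.256,0.016,0.146,0,0,-0.000,0  n>=1
  -0.256,0.016,0.000,0,0,-0.000,45  n>=4
```

>>> servo_tool(increments=[-0.251,0.004,0,0,0,-0.136,0,-0.251,0.004,0,0,0,-0.136,0,-0.251,0.004,0,0,0,-0.136,0,-0.251,0.004,0,0,0,-0.136,0,-0.251,0.004,0,0,0,-0.136,0,-0.251,0.004,0,0,0,-0.136,0,-0.251,0.004,0,0,0,-0.136,0,-0.251,0.004,0.01,0,0,-0.136,0,-0.251,0.004,0.04,0,0,-0.136,0,-0.251,0.004,0.08,0,0,-0.136,0,-0.251,0.004,0.12,0,0,-0.136,0,-0.251,0.004,0.141,0,0,-0.136,0,-0.251,0.004,0.146,0,0,-0.136,0,-0.251,0.004,0.146,0,0,-0.136,45,-0.251,0.004,0.146,0,0,-0.136,45,-0.251,0.004,0.146,0,0,-0.136,45,-0.251,0.004,0.146,0,0,-0.136,45,-0.251,0.004,0.11,0,0,-0.136,45,-0.251,0.004,0.07,0,0,-0.136,45,-0.251,0.004,0,0,0,-0.136,45])

```text
time_s: 9.05
position: [455.9, -338.2, 114.1]
eef_rot: [-0.0, 0.804, 0.595, -0.0]
force: [0.5, -0.1, 0.8]
width: 0.452
grip_force: 0.0
```

>>> servo_tool(increments=[0,0,-0.03,0,0,0,45])

```text
time_s: 9.13
position: [457.5, -339.7, 147.1]
eef_rot: [0.003, 0.804, 0.595, 0.0]
force: [0.3, -1.1, 0.4]
width: 0.449
grip_force: 0.0
```

>>> servo_tool(increments=[0.346,0.068,0,0,0,-0.517,52,0.346,0.068,0,0,0,-0.517,52,0.346,0.068,0,0,0,-0.517,52,0.346,0.068,0,0,0,-0.517,52,0.346,0.068,0,0,0,-0.517,52,0.346,0.068,0,0,0,-0.517,52,0.346,0.068,0,0,0,-0.517,52,0.346,0.068,0,0,0,-0.517,52,0.346,0.068,0,0,0,-0.517,52,0.346,0.068,0.01,0,0,-0.517,52,0.346,0.068,0.035,0,0,-0.517,52,0.346,0.068,0.065,0,0,-0.517,52,0.346,0.068,0.079,0,0,-0.517,52,0.346,0.068,0.083,0,0,-0.517,52,0.346,0.068,0.083,0,0,-0.517,0,0.346,0.068,0.083,0,0,-0.517,0,0.346,0.068,0.083,0,0,-0.517,0,0.346,0.068,0.083,0,0,-0.517,0,0.346,0.068,0.083,0,0,-0.517,0,0.346,0.068,0.083,0,0,-0.517,0])

```text
time_s: 10.8
position: [623.3, -27.9, 60.6]
eef_rot: [0.001, 0.625, 0.781, 0.0]
force: [-0.5, -0.7, 6.3]
width: 0.348
grip_force: 29.0
```

>>> servo_tool(increments=[0,0,-0.035,0,0,0,0,0,0,-0.075,0,0,0,0,-0.241,-0.277,-0.082,0,0,0.517,0,-0.241,-0.277,-0.082,0,0,0.517,0,-0.241,-0.277,-0.082,0,0,0.517,0,-0.241,-0.277,-0.082,0,0,0.517,0,-0.241,-0.277,-0.082,0,0,0.517,0,-0.241,-0.277,-0.082,0,0,0.517,0,-0.241,-0.277,-0.082,0,0,0.517,0,-0.241,-0.277,-0.082,0,0,0.517,0,-0.241,-0.277,-0.082,0,0,0.517,0,-0.241,-0.277,-0.07,0,0,0.517,0,-0.241,-0.277,-0.035,0,0,0.517,0,-0.241,-0.277,0.005,0,0,0.517,0,-0.241,-0.277,0.04,0,0,0.517,0,-0.241,-0.277,0.06,0,0,0.517,0,-0.241,-0.277,0.064,0,0,0.517,0,-0.241,-0.277,0.064,0,0,0.517,52,-0.241,-0.277,0.064,0,0,0.517,52,-0.241,-0.277,0.064,0,0,0.517,52])

```text
time_s: 12.47
position: [406.1, -324.5, -3.1]
eef_rot: [0.002, 0.804, 0.595, 0.0]
force: [0.5, -0.4, -0.0]
width: 0.51
grip_force: 0.0
```

>>> servo_tool(increments=[0,0,-0.04,0,0,0,52,0,0,-0.08,0,0,0,52,0,0,-0.12,0,0,0.1,52,0.295,-0.007,-0.145,0,0,1.618,52,0.295,-0.007,-0.145,0,0,1.618,52,0.295,-0.007,-0.145,0,0,1.618,52,0.295,-0.007,-0.145,0,0,1.618,52,0.295,-0.007,-0.145,0,0,1.618,52,0.295,-0.007,-0.145,0,0,1.618,52,0.295,-0.007,-0.145,0,0,1.618,52,0.295,-0.007,-0.145,0,0,1.618,52,0.295,-0.007,-0.145,0,0,1.618,52,0.295,-0.007,-0.145,0,0,1.618,52,0.295,-0.007,-0.145,0,0,1.618,52,0.295,-0.007,-0.145,0,0,1.618,52,0.295,-0.007,-0.14,0,0,1.618,52,0.295,-0.007,-0.12,0,0,1.618,52,0.295,-0.007,-0.09,0,0,1.618,52,0.295,-0.007,-0.07,0,0,1.618,52,0.295,-0.007,-0.063,0,0,1.618,52])

```text
time_s: 14.13
position: [483.3, -38.8, 57.5]
eef_rot: [0.0, 0.985, -0.171, -0.0]
force: [-0.9, 0.6, 0.5]
width: 0.523
grip_force: 0.0
```

```bash
python3 - <<'E'
from h import *
print('B drop'); cur=plan((484,-38.4,58,-109.7),[(484,-38.4,140,-109.7,0),(430,-233,140,-107,0),(430,-233,-5,-107,52)])
print('L pick'); cur=plan(cur,[(430,-233,140,-107,52),(544,2.6,140,-17,45),(544,2.6,58,-17,0)])
print('L drop'); cur=plan(cur,[(544,2.6,140,-17,0),(494,-250,140,-17,0),(494,-250,-5,-17,45)])
print('tube pick'); cur=plan(cur,[(494,-250,140,-17,45),(442,297,140,-13.8,60),(442,297,58,-13.8,0)])
print('tube drop'); cur=plan(cur,[(442,297,140,-13.8,0),(451,-287,140,-17,0),(451,-287,30,-17,55)])
print('back up'); cur=plan(cur,[(451,-287,140,-17,55),(400,120,250,-17,50)])
E
```

```text
B drop
  0.000,0.000,-0.082,0,0,-0.000,0  n>=2
  0.015,0.201,-0.082,0,0,-0.047,0  n>=5
  0.015,0.201,0.063,0,0,-0.047,52  n>=4
L pick
  0.000,0.000,-0.145,0,0,-0.000,52  n>=4
  0.040,-0.259,-0.145,0,0,-1.571,45  n>=13
  0.040,-0.259,-0.063,0,0,-1.571,0  n>=2
L drop
  0.000,0.000,-0.082,0,0,-0.000,0  n>=2
  -0.256,0.026,-0.082,0,0,-0.000,0  n>=7
  -0.256,0.026,0.063,0,0,-0.000,45  n>=4
tube pick
  0.000,0.000,-0.145,0,0,-0.000,45  n>=4
  0.508,-0.210,-0.145,0,0,-0.056,60  n>=14
  0.508,-0.210,-0.063,0,0,-0.056,0  n>=2
tube drop
  0.000,0.000,-0.082,0,0,-0.000,0  n>=2
  -0.565,0.148,-0.082,0,0,0.056,0  n>=15
  -0.565,0.148,0.028,0,0,0.056,55  n>=3
back up
  0.000,0.000,-0.110,0,0,-0.000,55  n>=3
  0.374,-0.168,-0.220,0,0,-0.000,50  n>=11
```

>>> servo_tool(increments=[0,0,0,0,0,0,0,0,0,0,0,0,0,0,0,0,0,0,0,0,0,0,0,0,0,0,0,0,0,0,0,0,0,0,0,0,0,-0.035,0,0,0,0,0,0,-0.075,0,0,0,0,0.015,0.201,-0.082,0,0,-0.047,0,0.015,0.201,-0.082,0,0,-0.047,0,0.015,0.201,-0.082,0,0,-0.047,0,0.015,0.201,-0.082,0,0,-0.047,0,0.015,0.201,-0.082,0,0,-0.047,0,0.015,0.201,-0.082,0,0,-0.047,0,0.015,0.201,-0.07,0,0,-0.047,0,0.015,0.201,-0.035,0,0,-0.047,0,0.015,0.201,0.005,0,0,-0.047,0,0.015,0.201,0.04,0,0,-0.047,0,0.015,0.201,0.059,0,0,-0.047,0,0.015,0.201,0.063,0,0,-0.047,0])

```text
time_s: 15.72
position: [428.6, -231.6, -7.5]
eef_rot: [-0.001, 0.989, -0.148, -0.002]
force: [-0.8, -0.2, -0.7]
width: 0.34
grip_force: 30.0
```

Holding it. I'll release, lift, move over L and descend.

>>> servo_tool(increments=[0,0,0,0,0,0,52,0,0,0,0,0,0,52,0,0,0,0,0,0,52,0,0,-0.04,0,0,0,52,0,0,-0.08,0,0,0,52,0,0,-0.12,0,0,-0.1,52,0.04,-0.259,-0.145,0,0,-1.571,45,0.04,-0.259,-0.145,0,0,-1.571,45,0.04,-0.259,-0.145,0,0,-1.571,45,0.04,-0.259,-0.145,0,0,-1.571,45,0.04,-0.259,-0.145,0,0,-1.571,45,0.04,-0.259,-0.145,0,0,-1.571,45,0.04,-0.259,-0.145,0,0,-1.571,45,0.04,-0.259,-0.145,0,0,-1.571,45,0.04,-0.259,-0.145,0,0,-1.571,45,0.04,-0.259,-0.145,0,0,-1.571,45,0.04,-0.259,-0.145,0,0,-1.571,45,0.04,-0.259,-0.145,0,0,-1.571,45,0.04,-0.259,-0.13,0,0,-1.571,45,0.04,-0.259,-0.1,0,0,-1.571,45])

```text
time_s: 17.38
position: [549.1, 2.3, 100.0]
eef_rot: [0.004, 0.803, 0.595, 0.004]
force: [0.9, -0.8, -0.6]
width: 0.448
grip_force: 0.0
```

>>> servo_tool(increments=[0,0,0.02,0,0,0,45,0,0,0.034,0,0,0,45,0,0,0.037,0,0,0,45,0,0,0.037,0,0,0,0,0,0,0.037,0,0,0,0,0,0,0.037,0,0,0,0,0,0,0.037,0,0,0,0,0,0,0.037,0,0,0,0])

```text
time_s: 18.05
position: [545.8, 2.5, 59.8]
eef_rot: [0.001, 0.804, 0.595, 0.001]
force: [-0.7, 0.6, 7.3]
width: 0.28
grip_force: 30.0
```

Got L. Now I'll carry it to the bin.

>>> servo_tool(increments=[0,0,-0.035,0,0,0,0,0,0,-0.075,0,0,0,0,-0.256,0.026,-0.082,0,0,0,0,-0.256,0.026,-0.082,0,0,0,0,-0.256,0.026,-0.082,0,0,0,0,-0.256,0.026,-0.082,0,0,0,0,-0.256,0.026,-0.082,0,0,0,0,-0.256,0.026,-0.082,0,0,0,0,-0.256,0.026,-0.082,0,0,0,0,-0.256,0.026,-0.082,0,0,0,0,-0.256,0.026,-0.07,0,0,0,0,-0.256,0.026,-0.035,0,0,0,0,-0.256,0.026,0.005,0,0,0,0,-0.256,0.026,0.04,0,0,0,0,-0.256,0.026,0.059,0,0,0,0,-0.256,0.026,0.063,0,0,0,0,-0.256,0.026,0.063,0,0,0,0])

```text
time_s: 19.47
position: [493.9, -247.7, -5.9]
eef_rot: [-0.002, 0.803, 0.596, -0.0]
force: [0.5, -0.4, 0.2]
width: 0.286
grip_force: 30.0
```

>>> servo_tool(increments=[0,0,0,0,0,0,45,0,0,0,0,0,0,45,0,0,0,0,0,0,45,0,0,-0.04,0,0,0,45,0,0,-0.08,0,0,0,45,0,0,-0.12,0,0,0,45,0,0,-0.145,0,0,0,45])

```text
time_s: 20.05
position: [496.5, -251.0, 145.5]
eef_rot: [0.003, 0.804, 0.595, 0.001]
force: [-0.1, -0.2, 0.1]
width: 0.454
grip_force: 0.0
```

>>> servo_tool(increments=[0.508,-0.21,0,0,0,-0.056,60,0.508,-0.21,0,0,0,-0.056,60,0.508,-0.21,0,0,0,-0.056,60,0.508,-0.21,0,0,0,-0.056,60,0.508,-0.21,0,0,0,-0.056,60,0.508,-0.21,0,0,0,-0.056,60,0.508,-0.21,0,0,0,-0.056,60,0.508,-0.21,0,0,0,-0.056,60,0.508,-0.21,0,0,0,-0.056,60,0.508,-0.21,0,0,0,-0.056,60,0.508,-0.21,0,0,0,-0.056,60,0.508,-0.21,0,0,0,-0.056,60,0.508,-0.21,0,0,0,-0.056,60,0.508,-0.21,0,0,0,-0.056,60,0.508,-0.21,0.01,0,0,-0.056,60,0.508,-0.21,0.035,0,0,-0.056,60,0.508,-0.21,0.065,0,0,-0.056,60,0.508,-0.21,0.08,0,0,-0.056,60,0.508,-0.21,0.086,0,0,-0.056,60,0.508,-0.21,0.086,0,0,-0.056,60])

```text
time_s: 21.72
position: [441.0, 295.2, 52.8]
eef_rot: [-0.0, 0.787, 0.617, -0.002]
force: [0.5, 0.0, 0.3]
width: 0.6
grip_force: 0.0
```

>>> servo_tool(increments=[0,0,0,0,0,0,0,0,0,0,0,0,0,0,0,0,0,0,0,0,0,0,0,0,0,0,0,0,0,0,0,0,0,0,0,0,0,0,0,0,0,0,0,0,-0.035,0,0,0,0,0,0,-0.07,0,0,0,0,0,0,-0.086,0,0,0,0])

```text
time_s: 22.47
position: [443.2, 298.2, 143.4]
eef_rot: [0.0, 0.787, 0.617, 0.002]
force: [1.0, 1.0, -1.5]
width: 0.34
grip_force: 30.0
```

>>> servo_tool(increments=[-0.565,0.148,0,0,0,0.056,0,-0.565,0.148,0,0,0,0.056,0,-0.565,0.148,0,0,0,0.056,0,-0.565,0.148,0,0,0,0.056,0,-0.565,0.148,0,0,0,0.056,0,-0.565,0.148,0,0,0,0.056,0,-0.565,0.148,0,0,0,0.056,0,-0.565,0.148,0,0,0,0.056,0,-0.565,0.148,0,0,0,0.056,0,-0.565,0.148,0,0,0,0.056,0,-0.565,0.148,0,0,0,0.056,0,-0.565,0.148,0,0,0,0.056,0,-0.565,0.148,0,0,0,0.056,0,-0.565,0.148,0,0,0,0.056,0,-0.565,0.148,0,0,0,0.056,0,-0.565,0.148,0.03,0,0,0.056,0,-0.565,0.148,0.065,0,0,0.056,0,-0.565,0.148,0.1,0,0,0.056,0,-0.565,0.148,0.112,0,0,0.056,0,-0.565,0.148,0.116,0,0,0.056,0])

```text
time_s: 24.13
position: [449.1, -284.5, 21.2]
eef_rot: [-0.003, 0.804, 0.595, -0.001]
force: [-0.3, 0.2, -1.8]
width: 0.34
grip_force: 30.0
```

>>> servo_tool(increments=[0,0,0,0,0,0,0,0,0,0,0,0,0,50,0,0,0,0,0,0,50,0,0,0,0,0,0,50,0,0,0,0,0,0,50,0,0,-0.04,0,0,0,50,0,0,-0.08,0,0,0,50,0,0,-0.116,0,0,0,50,0.374,-0.168,-0.226,0,0,0,50,0.374,-0.168,-0.226,0,0,0,50,0.374,-0.168,-0.226,0,0,0,50,0.374,-0.168,-0.226,0,0,0,50,0.374,-0.168,-0.226,0,0,0,50,0.374,-0.168,-0.226,0,0,0,50,0.374,-0.168,-0.226,0,0,0,50,0.374,-0.168,-0.226,0,0,0,50,0.374,-0.168,-0.226,0,0,0,50,0.374,-0.168,-0.226,0,0,0,50,0.374,-0.168,-0.226,0,0,0,50,0.374,-0.168,-0.226,0,0,0,50])

```text
time_s: 25.8
position: [400.1, 122.4, 251.6]
eef_rot: [0.001, 0.802, 0.597, 0.002]
force: [1.3, -0.1, -0.2]
width: 0.497
grip_force: 0.0
```

```bash
python3 - <<'E'
from h import *
snap('top','t5'); print(now(), telemetry.get_state()['time_s'])
a=cv2.imread('pics/t5.png')[150:302,130:430]; cv2.imwrite('pics/v5.png',cv2.resize(a,None,fx=2.66,fy=2.66,interpolation=cv2.INTER_CUBIC))
E
```

```text
(np.float64(399.9), np.float64(120.7), np.float64(250.9), -16.8) 25.85
```

View pics/v5.png

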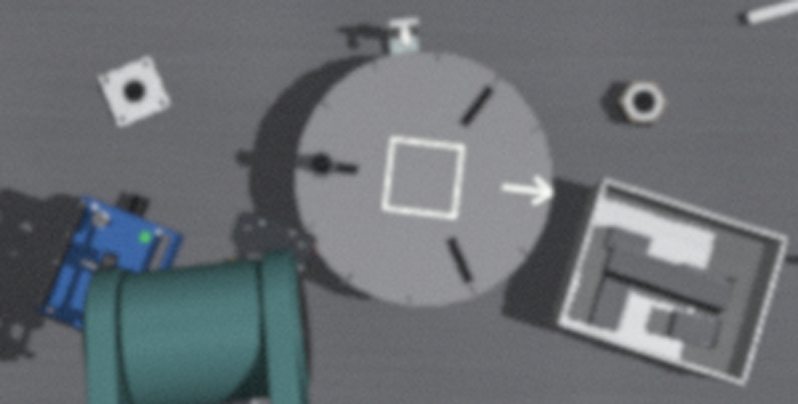

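Step 1 looks done: the plate is clear, and all the pieces and the tube are in the bin. The handle is at (321,163), the square centre at (424,177) and the arrow tip at (553,191). Now I'll compute the turning arc.

```bash
python3 - <<'E'
from h import *
c=load('t5'); P=lambda X,Y,z: px(c,130+(X+.5)/2.66-.5,150+(Y+.5)/2.66-.5,z)
cs=[P(*q,75) for q in((390,137),(465,145),(457,217),(384,209))]; C=np.mean(cs,0); print('C',C)
c0=load('top0'); Q=lambda X,Y,z: px(c0,235+(X+.5)/5-.5,150+(Y+.5)/5-.5,z)
a=lambda p:np.degrees(np.arctan2(*(p-C)[::-1])).round(1)
for n,p in(('handle',P(321,163,125)),('arrow',P(553,191,75)),('arrow tail',P(502,187,75)),('ptr bar',Q(234,43,78)),('ptr stem',Q(238,70,78)),('ptrbase',Q(235,88,60)),('sq1',(cs[1]+cs[2])/2),('sq0',(cs[0]+cs[3])/2)): print(n,p,a(p),np.hypot(*(p-C)).round(1))
ctr=(554.5,-27); print('over'); 
H=lambda f:(ctr[0]+105*np.cos(np.radians(f)),ctr[1]+105*np.sin(np.radians(f)))
cur=plan((400,120,250,-17),[(*H(85),150,-5,45),(*H(85),62,-5,45)])
print('arc'); 
cur=plan(cur,[(*H(f),62,f-90,0) for f in (90,96,103,110,117,124,131,138,145,152,159,166,173,180,186,188,189,190)])
E
```

```text
C [553.925 -27.325]
handle [560.8  78. ] 86.3 105.5
arrow [ 542.  -162.2] -95.1 135.4
arrow tail [ 545.1 -108.9] -96.2 82.1
ptr bar [716.3  -2.7] 8.6 164.2
ptr stem [701.   -5.2] 8.6 148.7
ptrbase [694.3  -4. ] 9.4 142.3
sq1 [550.55 -66.  ] -95.0 38.8
sq0 [557.3   11.35] 85.0 38.8
over
  0.007,0.169,0.100,0,0,-0.209,45  n>=5
  0.007,0.169,0.188,0,0,-0.209,45  n>=3
arc
  -0.000,-0.009,0.000,0,0,-0.087,0  n>=1
  -0.002,-0.020,0.000,0,0,-0.192,0  n>=1
  -0.005,-0.032,0.000,0,0,-0.314,0  n>=1
  -0.010,-0.044,0.000,0,0,-0.436,0  n>=1
  -0.016,-0.056,0.000,0,0,-0.559,0  n>=1
  -0.023,-0.066,0.000,0,0,-0.681,0  n>=1
  -0.032,-0.076,0.000,0,0,-0.803,0  n>=1
  -0.042,-0.084,0.000,0,0,-0.925,0  n>=1
  -0.053,-0.091,0.000,0,0,-1.047,0  n>=1
  -0.064,-0.097,0.000,0,0,-1.169,0  n>=1
  -0.076,-0.101,0.000,0,0,-1.292,0  n>=1
  -0.089,-0.104,0.000,0,0,-1.414,0  n>=1
  -0.101,-0.105,0.000,0,0,-1.536,0  n>=1
  -0.114,-0.105,0.000,0,0,-1.658,0  n>=1
  -0.125,-0.103,0.000,0,0,-1.763,0  n>=1
  -0.129,-0.102,0.000,0,0,-1.798,0  n>=1
  -0.130,-0.102,0.000,0,0,-1.815,0  n>=1
  -0.132,-0.101,0.000,0,0,-1.833,0  n>=1
```

>>> servo_tool(increments=[0.007,0.169,0.1,0,0,-0.209,45,0.007,0.169,0.1,0,0,-0.209,45,0.007,0.169,0.1,0,0,-0.209,45,0.007,0.169,0.1,0,0,-0.209,45,0.007,0.169,0.1,0,0,-0.209,45,0.007,0.169,0.11,0,0,-0.209,45,0.007,0.169,0.13,0,0,-0.209,45,0.007,0.169,0.165,0,0,-0.209,45,0.007,0.169,0.182,0,0,-0.209,45,0.007,0.169,0.188,0,0,-0.209,45,0.007,0.169,0.188,0,0,-0.209,45,0.007,0.169,0.188,0,0,-0.209,0,0.007,0.169,0.188,0,0,-0.209,0,0.007,0.169,0.188,0,0,-0.209,0,0.007,0.169,0.188,0,0,-0.209,0,0.007,0.169,0.188,0,0,-0.209,0,0.007,0.169,0.188,0,0,-0.209,0])

```text
time_s: 27.27
position: [564.7, 77.4, 63.5]
eef_rot: [0.001, 0.737, 0.676, 0.001]
force: [-0.3, -2.2, 7.5]
width: 0.202
grip_force: 30.0
```

>>> servo_tool(increments=[0,-0.009,0,0,0,-0.087,0,-0.002,-0.02,0,0,0,-0.192,0,-0.005,-0.032,0,0,0,-0.314,0,-0.01,-0.044,0,0,0,-0.436,0,-0.016,-0.056,0,0,0,-0.559,0,-0.023,-0.066,0,0,0,-0.681,0,-0.032,-0.076,0,0,0,-0.803,0,-0.042,-0.084,0,0,0,-0.925,0,-0.053,-0.091,0,0,0,-1.047,0,-0.064,-0.097,0,0,0,-1.169,0,-0.076,-0.101,0,0,0,-1.292,0,-0.089,-0.104,0,0,0,-1.414,0,-0.101,-0.105,0,0,0,-1.536,0,-0.114,-0.105,0,0,0,-1.658,0,-0.122,-0.104,0,0,0,-1.73,0,-0.127,-0.103,0,0,0,-1.78,0,-0.129,-0.102,0,0,0,-1.8,0,-0.13,-0.102,0,0,0,-1.81,0,-0.13,-0.102,0,0,0,-1.81,0,-0.13,-0.102,0,0,0,-1.81,0])

```text
time_s: 28.93
position: [450.9, -43.2, 63.5]
eef_rot: [0.0, -0.076, 0.997, -0.0]
force: [-3.1, 0.0, 13.5]
width: 0.201
grip_force: 30.0
```

```bash
python3 - <<'E'
from h import *
n=now(); print(n, np.degrees(np.arctan2(n[1]+27.2,n[0]-554.3)), np.hypot(n[1]+27.2,n[0]-554.3), telemetry.get_state()['force'])
E
```

```text
(np.float64(450.9), np.float64(-43.2), np.float64(63.5), 98.8) -171.2038777621575 104.63058826175066 [-3.12881984e+00  2.78663610e-03  1.34558965e+01]
```

```bash
python3 - <<'E'
from h import *
plan((450.7,-43,62,98.8),[(450.7,-43,150,98.8,45),(430,-300,190,98.8,45)])
E
```

```text
0.000,0.000,-0.088,0,0,-0.000,45  n>=3
  0.060,-0.251,-0.128,0,0,-0.000,45  n>=7
```

>>> servo_tool(increments=[0,0,0,0,0,0,45,0,0,0,0,0,0,45,0,0,0,0,0,0,45,0,0,0,0,0,0,45,0,0,-0.03,0,0,0,45,0,0,-0.07,0,0,0,45,0,0,-0.088,0,0,0,45,0.06,-0.251,-0.128,0,0,0,45,0.06,-0.251,-0.128,0,0,0,45,0.06,-0.251,-0.128,0,0,0,45,0.06,-0.251,-0.128,0,0,0,45,0.06,-0.251,-0.128,0,0,0,45,0.06,-0.251,-0.128,0,0,0,45,0.06,-0.251,-0.128,0,0,0,45,0.06,-0.251,-0.128,0,0,0,0])

```text
time_s: 30.18
position: [429.6, -303.9, 190.5]
eef_rot: [0.0, -0.074, 0.997, -0.001]
force: [-0.1, -0.5, -0.3]
width: 0.407
grip_force: 0.0
```

```bash
python3 - <<'E'
from h import *
snap('top','t6'); c=snap('scene','s6'); print(now(), telemetry.get_state()['time_s'])
a=cv2.imread('pics/t6.png'); f=lambda im,x,y,w,h,W,H: cv2.resize(im[y:y+h,x:x+w],(W,H),interpolation=cv2.INTER_CUBIC)
s=cv2.imread('pics/s6.png')
print('scene box',proj(c,(450,298,55)))
L=np.vstack([f(a,140,215,66,66,396,396),f(s,265,135,66,34,396,204)])
R=np.vstack([f(a,240,155,101,101,404,404),f(a,325,160,99,48,404,196)])
cv2.imwrite('pics/v6.png',np.hstack([L,R]))
E
```

```text
(np.float64(428.9), np.float64(-299.5), np.float64(189.6), 98.7) 30.2833
scene box [295.7 155. ]
```

View pics/v6.png

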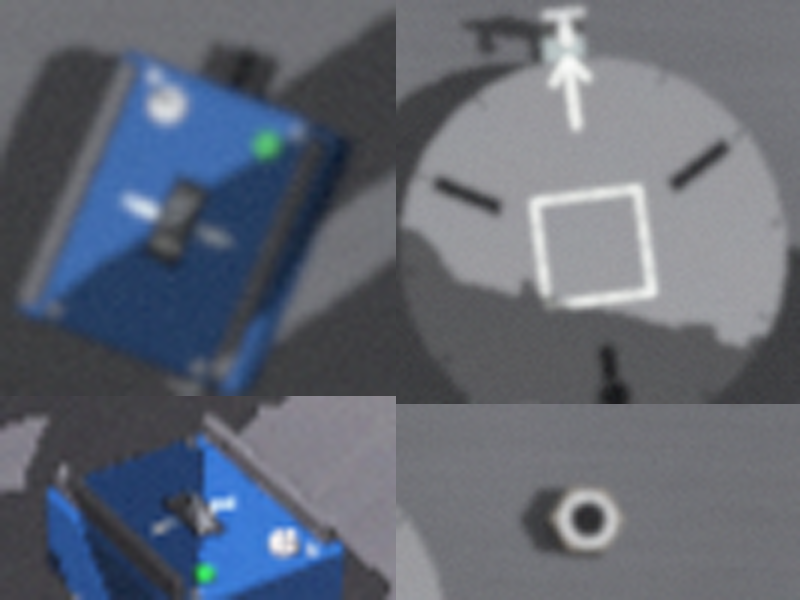

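The arrow now points at the pointer, and the index lines in the box crop are at (140,207) and (215,237). I need a closer look at the wheel's white line.

```bash
python3 - <<'E'
from h import *
s=cv2.imread('pics/s6.png'); a=cv2.imread('pics/t6.png'); c=load('s6'); t=load('t6')
A=s[145:165,285:310]; B=a[240:264,156:184]
g=lambda im:np.clip((cv2.resize(im,(400,400 if im.shape[0]!=20 else 320),interpolation=cv2.INTER_CUBIC).astype(float)-20)*1.6,0,255).astype(np.uint8)
A=cv2.copyMakeBorder(g(A),0,80,0,0,cv2.BORDER_CONSTANT); cv2.imwrite('pics/v7.png',np.hstack([A,g(B)]))
u=np.array([.94,-.342]); w=np.array(px(t,140+177/6-.5,215+222/6-.5,55)); print('slot centre from index mid',w)
# profile along box x at wheel surface in both views
for nm,cc,im in(('top',t,a),('scene',c,s)):
    row=[]
    for d in range(-18,19,3):
        z=41+np.sqrt(max(22**2-d*d,14**2)); vals=[]
        for k in(-2,0,2):
            p=w+d*u+k*np.array([.342,.94]); q=proj(cc,(*p,z)); vals.append(cv2.getRectSubPix(im,(1,1),(float(q[0]),float(q[1])))[0,0].mean())
        row.append(int(np.mean(vals)))
    print(nm,row)
E
```

```text
slot centre from index mid [450.3 303.7]
top [53, 68, 88, 87, 76, 80, 94, 102, 106, 105, 94, 78, 74]
scene [64, 63, 63, 62, 63, 72, 92, 104, 118, 140, 150, 134, 97]
```

View pics/v7.png

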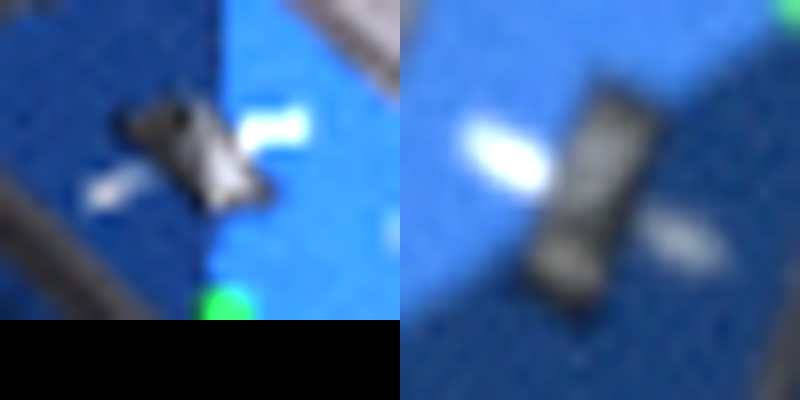

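```bash
python3 - <<'E'
from h import *
cur=plan((430,-300,190,98.8),[(444,304,110,160,0),(444,304,45,160,0)])
plan(cur,[(444,304,39,160,0),(450,302,39,160,0),(456.2,299.8,39,160,0),(456.2,299.8,70,160,0),(420,130,200,160,80)])
E
```

```text
-0.106,0.595,0.080,0,0,-1.068,0  n>=15
  -0.106,0.595,0.145,0,0,-1.068,0  n>=2
  0.000,0.000,0.006,0,0,-0.000,0  n>=1
  -0.000,-0.006,0.006,0,0,-0.000,0  n>=1
  -0.000,-0.013,0.006,0,0,-0.000,0  n>=1
  -0.000,-0.013,-0.025,0,0,-0.000,0  n>=1
  0.172,-0.037,-0.155,0,0,-0.000,80  n>=6
```

>>> servo_tool(increments=[-0.106,0.595,0.04,0,0,-1.068,0,-0.106,0.595,0.04,0,0,-1.068,0,-0.106,0.595,0.04,0,0,-1.068,0,-0.106,0.595,0.04,0,0,-1.068,0,-0.106,0.595,0.04,0,0,-1.068,0,-0.106,0.595,0.04,0,0,-1.068,0,-0.106,0.595,0.04,0,0,-1.068,0,-0.106,0.595,0.06,0,0,-1.068,0,-0.106,0.595,0.08,0,0,-1.068,0,-0.106,0.595,0.08,0,0,-1.068,0,-0.106,0.595,0.08,0,0,-1.068,0,-0.106,0.595,0.08,0,0,-1.068,0,-0.106,0.595,0.08,0,0,-1.068,0,-0.106,0.595,0.08,0,0,-1.068,0,-0.106,0.595,0.08,0,0,-1.068,0,-0.106,0.595,0.1,0,0,-1.068,0,-0.106,0.595,0.12,0,0,-1.068,0,-0.106,0.595,0.135,0,0,-1.068,0,-0.106,0.595,0.143,0,0,-1.068,0,-0.106,0.595,0.145,0,0,-1.068,0])

```text
time_s: 31.95
position: [440.7, 303.9, 43.5]
eef_rot: [-0.002, -0.574, 0.819, 0.0]
force: [0.9, -0.5, -0.4]
width: 0.005
grip_force: 0.0
```

>>> servo_tool(increments=[0,0,0,0,0,0,0,0,0,0.002,0,0,0,0,0,0,0.004,0,0,0,0,0,0,0.005,0,0,0,0,0,0,0.006,0,0,0,0,0,0,0.006,0,0,0,0])

```text
time_s: 32.45
position: [444.5, 303.9, 39.6]
eef_rot: [0.001, -0.573, 0.82, -0.0]
force: [-0.2, 0.3, 2.5]
width: 0.004
grip_force: 1.5
```

>>> servo_tool(increments=[0,0,0.001,0,0,0,0,0,0,0.001,0,0,0,0,0,-0.002,0.001,0,0,0,0,0,-0.004,0.001,0,0,0,0,0,-0.006,0.001,0,0,0,0,0,-0.008,0.001,0,0,0,0,0,-0.01,0.001,0,0,0,0,0,-0.012,0.001,0,0,0,0,0,-0.013,0.001,0,0,0,0,0,-0.013,0.001,0,0,0,0,0,-0.013,0.001,0,0,0,0,0,-0.013,0.001,0,0,0,0])

```text
time_s: 33.45
position: [457.5, 299.2, 39.2]
eef_rot: [0.001, -0.573, 0.82, -0.001]
force: [-0.1, -2.1, 8.5]
width: 0.008
grip_force: 4.0
```

>>> servo_tool(increments=[0,0,-0.01,0,0,0,0,0,0,-0.03,0,0,0,0,0,0,-0.06,0,0,0,0,0.172,-0.037,-0.16,0,0,0,80,0.172,-0.037,-0.16,0,0,0,80,0.172,-0.037,-0.16,0,0,0,80,0.172,-0.037,-0.16,0,0,0,80,0.172,-0.037,-0.16,0,0,0,80,0.172,-0.037,-0.16,0,0,0,80,0.172,-0.037,-0.16,0,0,0,80,0.172,-0.037,-0.16,0,0,0,80])

```text
time_s: 34.37
position: [431.8, 125.5, 198.2]
eef_rot: [0.0, -0.573, 0.82, 0.0]
force: [0.2, 0.2, 0.3]
width: 0.574
grip_force: 0.0
```

```bash
python3 - <<'E'
from h import *
t=snap('top','t7'); c=snap('scene','s7'); print(now())
a=cv2.imread('pics/t7.png'); s=cv2.imread('pics/s7.png')
A=s[145:165,285:310]; B=a[240:264,156:184]
g=lambda im,h:np.clip((cv2.resize(im,(400,h),interpolation=cv2.INTER_CUBIC).astype(float)-20)*1.6,0,255).astype(np.uint8)
A=cv2.copyMakeBorder(g(A,320),0,80,0,0,cv2.BORDER_CONSTANT); top=np.hstack([A,g(B,400)])
F=cv2.resize(a[150:185,140:240],(560,196),interpolation=cv2.INTER_CUBIC); top=np.vstack([top,cv2.copyMakeBorder(F,0,0,0,240,cv2.BORDER_CONSTANT)])
cv2.imwrite('pics/v8.png',top)
E
```

```text
(np.float64(431.4), np.float64(126.1), np.float64(197.4), 160.0)
```

View pics/v8.png

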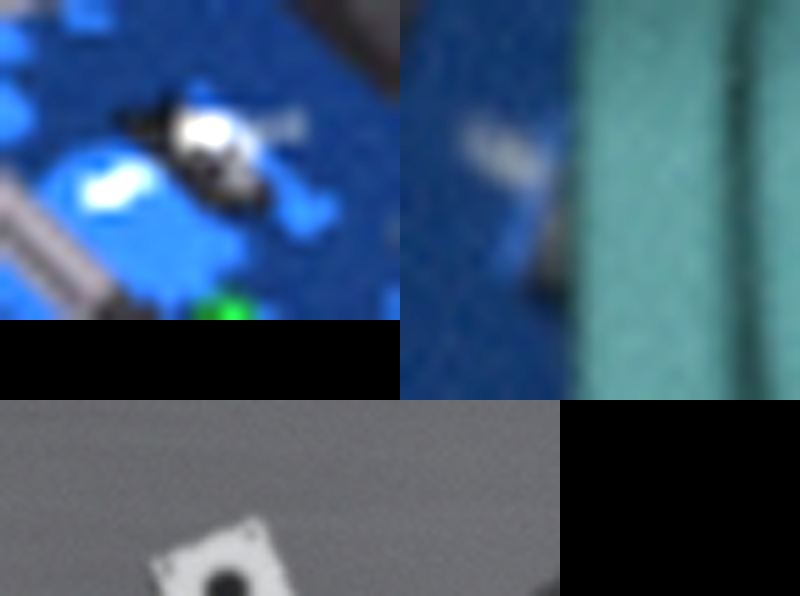

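The scene view shows the wheel's white line at (205,132), roughly between the index lines at (115,185) and (285,127). I'll quantify that and plan the foot pick.

```bash
python3 - <<'E'
from h import *
c=load('s7'); G=lambda X,Y:(285+(X+.5)/16-.5,145+(Y+.5)/16-.5)
i1=px(c,*G(115,185),55); i2=px(c,*G(285,127),55); w=(i1+i2)/2; print('index',i1,i2,w)
v=(i1-i2)/np.hypot(*(i1-i2)); u=np.array([.94,-.342]); print('perp to index line',np.degrees(np.arctan2(v[1],v[0]))-90)
for a in(-.3,-.15,0,.15,.3):
    q=proj(c,(*(w+22*np.sin(a)*u),41+22*np.cos(a))); print(a,((q-[285,145]+.5)*16-.5).round())
t=load('top0'); print('foot axes: corners'); 
cur=(419.7,129.7,200,160)
e=[(661.9,329.3),(688.2,272.8),(637.6,249.),(608.4,304.)]
for i in range(4): d=np.subtract(e[(i+1)%4],e[i]); print(np.hypot(*d).round(1),np.degrees(np.arctan2(d[1],d[0])).round(1))
t7=load('t7'); cc=px(t7,140+(226+.5)/5.6-.5,150+(187+.5)/5.6-.5,8); print('foot now hole ~',cc)
E
```

```text
index [443.2 285.6] [458.5 322.1] [450.85 303.85]
perp to index line -202.7423630266299
-0.3 [184. 112.]
-0.15 [192. 116.]
0 [201. 123.]
0.15 [211. 132.]
0.3 [219. 144.]
foot axes: corners
62.3 -65.0
55.9 -154.8
62.3 118.0
59.2 25.3
foot now hole ~ [650.8 290.3]
```

```bash
python3 - <<'E'
from h import *
cur=plan((432,125.5,198,160),[(649.5,289.5,60,116,92),(649.5,289.5,-20.5,116,92)])
print('lift/place'); cur=plan(cur,[(649.5,289.5,90,116,0),(554.2,-27.2,90,98.7,0),(554.2,-27.2,54,98.7,92),(554.2,-27.2,130,98.7,92)])
E
```

```text
-0.228,-0.148,0.138,0,0,0.768,92  n>=8
  -0.228,-0.148,0.218,0,0,0.768,92  n>=2
lift/place
  0.000,0.000,-0.111,0,0,-0.000,0  n>=3
  0.224,-0.243,-0.111,0,0,0.302,0  n>=8
  0.224,-0.243,-0.074,0,0,0.302,92  n>=1
  0.224,-0.243,-0.150,0,0,0.302,92  n>=2
```

>>> servo_tool(increments=[-0.228,-0.148,0.07,0,0,0.768,92,-0.228,-0.148,0.07,0,0,0.768,92,-0.228,-0.148,0.07,0,0,0.768,92,-0.228,-0.148,0.07,0,0,0.768,92,-0.228,-0.148,0.07,0,0,0.768,92,-0.228,-0.148,0.07,0,0,0.768,92,-0.228,-0.148,0.08,0,0,0.768,92,-0.228,-0.148,0.11,0,0,0.768,92,-0.228,-0.148,0.145,0,0,0.768,92,-0.228,-0.148,0.175,0,0,0.768,92,-0.228,-0.148,0.195,0,0,0.768,92,-0.228,-0.148,0.205,0,0,0.768,92,-0.228,-0.148,0.212,0,0,0.768,92,-0.228,-0.148,0.216,0,0,0.768,92,-0.228,-0.148,0.2185,0,0,0.768,92,-0.228,-0.148,0.2185,0,0,0.768,92])

```text
time_s: 35.8
position: [649.8, 288.9, -19.7]
eef_rot: [0.001, -0.224, 0.975, 0.0]
force: [-0.6, 0.5, -0.1]
width: 0.921
grip_force: 0.0
```

>>> servo_tool(increments=[0,0,0,0,0,0,92,0,0,0,0,0,0,0,0,0,0,0,0,0,0,0,0,0,0,0,0,0,0,0,0,0,0,0,0,0,0,0,0,0,0,0,0,0,0,0,0,0,0,0,0,0,0,0,0,0])

```text
time_s: 36.47
position: [649.4, 288.6, -19.8]
eef_rot: [0.0, -0.224, 0.975, 0.0]
force: [-1.5, 0.4, 5.8]
width: 0.678
grip_force: 30.0
```

>>> servo_tool(increments=[0,0,-0.03,0,0,0,0,0,0,-0.07,0,0,0,0,0,0,-0.105,0,0,0,0,0.224,-0.243,-0.111,0,0,0.302,0,0.224,-0.243,-0.111,0,0,0.302,0,0.224,-0.243,-0.111,0,0,0.302,0,0.224,-0.243,-0.111,0,0,0.302,0,0.224,-0.243,-0.111,0,0,0.302,0,0.224,-0.243,-0.111,0,0,0.302,0,0.224,-0.243,-0.111,0,0,0.302,0,0.224,-0.243,-0.111,0,0,0.302,0,0.224,-0.243,-0.111,0,0,0.302,0,0.224,-0.243,-0.105,0,0,0.302,0,0.224,-0.243,-0.095,0,0,0.302,0,0.224,-0.243,-0.085,0,0,0.302,0,0.224,-0.243,-0.079,0,0,0.302,0,0.224,-0.243,-0.077,0,0,0.302,0,0.224,-0.243,-0.076,0,0,0.302,0,0.224,-0.243,-0.076,0,0,0.302,0])

```text
time_s: 38.05
position: [552.7, -26.5, 55.2]
eef_rot: [-0.001, -0.076, 0.997, 0.0]
force: [-3.4, 1.5, 3.0]
width: 0.678
grip_force: 30.0
```

```bash
python3 - <<'E'
from h import *
t=load('t6'); im=t['color']; 
x0,y0=355,170; R=im[y0:y0+40,x0:x0+50].astype(int); m=(R.min(2)>130).astype(np.uint8)
cs,_=cv2.findContours(m,cv2.RETR_EXTERNAL,cv2.CHAIN_APPROX_NONE); k=max(cs,key=cv2.contourArea); h=cv2.convexHull(k)[:,0]+[x0,y0]
W=np.array([px(t,*p,24) for p in h]); print('nut',cv2.minEnclosingCircle(W.astype(np.float32)),len(k))
for a in range(0,60,10):
    ws=[np.ptp(W@[np.cos(np.radians(a+b)),np.sin(np.radians(a+b))]) for b in(0,60,120)]; print(a,np.round(ws,1),np.sum(ws).round(1))
plan((554.2,-27.2,55.5,98.7),[(554.2,-27.2,120,98.7,92),(646.5,-266,130,120,80)])
E
```

```text
nut ((647.4370727539062, -267.30975341796875), 23.590328216552734) 43
0 [44.1 45.4 44.7] 134.2
10 [46.  45.6 44.4] 135.9
20 [46.9 46.5 44.4] 137.9
30 [46.7 46.4 45. ] 138.1
40 [45.9 46.9 44.8] 137.6
50 [45.3 45.9 44.9] 136.1
  0.000,0.000,-0.065,0,0,-0.000,92  n>=2
  -0.055,-0.250,-0.074,0,0,-0.372,80  n>=7
```

>>> servo_tool(increments=[0,0,0,0,0,0,0,0,0,0,0,0,0,85,0,0,0,0,0,0,85,0,0,0,0,0,0,85,0,0,0,0,0,0,85,0,0,0,0,0,0,85,0,0,-0.015,0,0,0,85,0,0,-0.045,0,0,0,85,0,0,-0.065,0,0,0,85,-0.055,-0.25,-0.074,0,0,-0.372,80,-0.055,-0.25,-0.074,0,0,-0.372,80,-0.055,-0.25,-0.074,0,0,-0.372,80,-0.055,-0.25,-0.074,0,0,-0.372,80,-0.055,-0.25,-0.074,0,0,-0.372,80,-0.055,-0.25,-0.074,0,0,-0.372,80,-0.055,-0.25,-0.074,0,0,-0.372,80,-0.055,-0.25,-0.074,0,0,-0.372,80,-0.055,-0.25,-0.074,0,0,-0.372,80])

```text
time_s: 39.55
position: [645.0, -266.7, 129.0]
eef_rot: [-0.0, -0.258, 0.966, 0.001]
force: [-0.8, 0.5, -0.5]
width: 0.802
grip_force: 0.0
```

```bash
python3 - <<'E'
from h import *
t=snap('top','t9'); s=snap('scene','s9'); print(now(),telemetry.get_state()['width'])
im=t['color']; c=t
# bright blob of foot inside chalk square
x0,y0=270,195; R=im[y0:y0+45,x0:x0+40].astype(int); m=(R.min(2)>150).astype(np.uint8)
a=cv2.imread('pics/t9.png'); A=cv2.resize(a[y0-5:y0+50,x0-5:x0+50],(400,400),interpolation=cv2.INTER_CUBIC); 
g=lambda im,h:np.clip((cv2.resize(im,(400,h),interpolation=cv2.INTER_CUBIC).astype(float)-20)*1.6,0,255).astype(np.uint8)
B=np.vstack([g(a[240:264,156:184],342)[:280],g(cv2.imread('pics/s9.png')[145:165,285:310],320)])
cv2.imwrite('pics/v9.png',np.hstack([cv2.copyMakeBorder(A,0,200,0,0,cv2.BORDER_CONSTANT),B]))
E
```

```text
(np.float64(644.7), np.float64(-265.1), np.float64(129.3), 120.0) 0.800835662244454
```

View pics/v9.png

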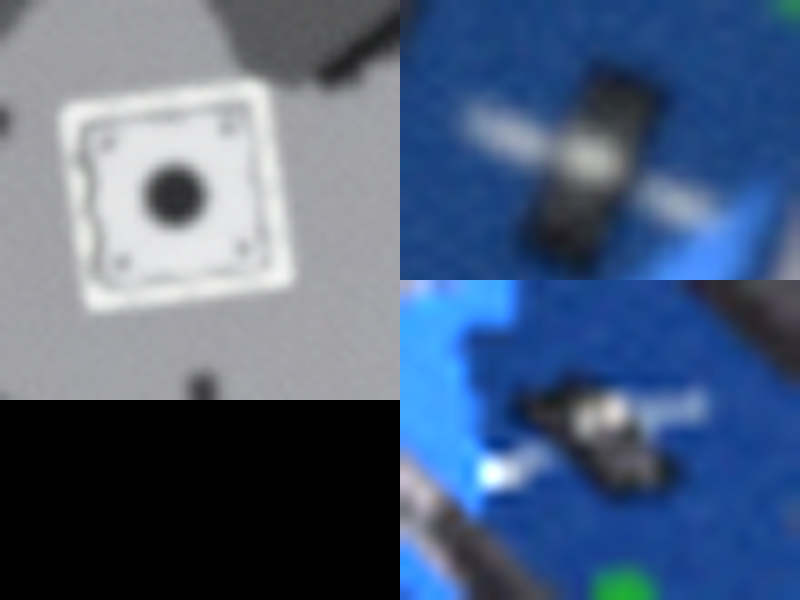

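The foot lies square in the chalk, with its hole at (175,195) and the square's centre near (179,195). The wheel's white line is about 0.07 rad past the index marks. Next is the nut.

```bash
python3 - <<'E'
from h import *
c=load('t9'); k=55/400; P=lambda X,Y,z: px(c,265+(X+.5)*k-.5,190+(Y+.5)*k-.5,z)
print('foot',P(175,195,83),'square',np.mean([P(*q,75) for q in((62,102),(268,80),(295,285),(90,312))],0))
cur=plan((646.5,-266,129.5,120),[(647,-266.8,-18,120,80)])
cur=plan(cur,[(647,-266.8,110,120,0),(554.2,-26.5,110,100,0),(554.2,-26.5,66,100,0),(554.2,-26.5,150,100,75)])
plan(cur,[(456,300,110,160,0),(456,300,39,160,0)])
E
```

```text
foot [552.6 -25.8] square [553.6   -27.525]
  -0.000,-0.001,0.147,0,0,-0.000,80  n>=4
  0.000,0.000,-0.128,0,0,-0.000,0  n>=4
  -0.040,0.255,-0.128,0,0,0.349,0  n>=7
  -0.040,0.255,-0.084,0,0,0.349,0  n>=2
  -0.040,0.255,-0.168,0,0,0.349,75  n>=3
  0.040,0.339,0.040,0,0,-1.047,0  n>=9
  0.040,0.339,0.111,0,0,-1.047,0  n>=2
```

>>> servo_tool(increments=[0,0,0.03,0,0,0,80,0,0,0.07,0,0,0,80,0,0,0.105,0,0,0,80,0,0,0.13,0,0,0,80,0,0,0.142,0,0,0,80,0,0,0.147,0,0,0,80,0,0,0.148,0,0,0,80,0,0,0.148,0,0,0,80,0,0,0.148,0,0,0,0,0,0,0.148,0,0,0,0,0,0,0.148,0,0,0,0,0,0,0.148,0,0,0,0,0,0,0.148,0,0,0,0,0,0,0.148,0,0,0,0,0,0,0.148,0,0,0,0,0,0,0.148,0,0,0,0])

```text
time_s: 40.98
position: [646.3, -267.5, -17.3]
eef_rot: [0.001, -0.258, 0.966, -0.001]
force: [0.6, 0.4, 6.2]
width: 0.528
grip_force: 29.9
```

>>> servo_tool(increments=[0,0,-0.03,0,0,0,0,0,0,-0.07,0,0,0,0,0,0,-0.105,0,0,0,0,0,0,-0.125,0,0,0,0,-0.04,0.254,-0.128,0,0,0.349,0,-0.04,0.254,-0.128,0,0,0.349,0,-0.04,0.254,-0.128,0,0,0.349,0,-0.04,0.254,-0.128,0,0,0.349,0,-0.04,0.254,-0.128,0,0,0.349,0,-0.04,0.254,-0.128,0,0,0.349,0,-0.04,0.254,-0.128,0,0,0.349,0,-0.04,0.254,-0.128,0,0,0.349,0,-0.04,0.254,-0.128,0,0,0.349,0,-0.04,0.254,-0.12,0,0,0.349,0,-0.04,0.254,-0.11,0,0,0.349,0,-0.04,0.254,-0.1,0,0,0.349,0,-0.04,0.254,-0.092,0,0,0.349,0,-0.04,0.254,-0.088,0,0,0.349,0,-0.04,0.254,-0.086,0,0,0.349,0,-0.04,0.254,-0.085,0,0,0.349,0])

```text
time_s: 42.65
position: [553.3, -27.1, 65.9]
eef_rot: [-0.001, -0.086, 0.996, 0.0]
force: [0.1, -0.3, -2.4]
width: 0.521
grip_force: 29.9
```

>>> servo_tool(increments=[0,0,0,0,0,0,0,0,0,0.001,0,0,0,0,0,0,0.001,0,0,0,0,0,0,0.001,0,0,0,0])

```text
time_s: 42.98
position: [553.8, -26.9, 66.0]
eef_rot: [0.0, -0.087, 0.996, -0.0]
force: [0.5, -1.1, -2.3]
width: 0.521
grip_force: 29.9
```

>>> servo_tool(increments=[0,0,0.001,0,0,0,0,0,0,0.001,0,0,0,0,0,0,0.001,0,0,0,0])

```text
time_s: 43.23
position: [554.0, -26.9, 65.7]
eef_rot: [0.001, -0.087, 0.996, -0.0]
force: [-1.0, -0.3, 5.1]
width: 0.523
grip_force: 29.9
```

>>> servo_tool(increments=[0,0,0,0,0,0,0,0,0,0,0,0,0,75,0,0,0,0,0,0,75,0,0,0,0,0,0,75,0,0,0,0,0,0,75,0,0,0,0,0,0,75,0,0,-0.015,0,0,0,75,0,0,-0.045,0,0,0,75,0,0,-0.08,0,0,0,75,0,0,-0.085,0,0,0,0])

```text
time_s: 44.07
position: [557.0, -27.4, 154.7]
eef_rot: [0.004, -0.087, 0.996, -0.001]
force: [0.4, 0.2, 0.8]
width: 0.705
grip_force: 0.0
```

```bash
python3 - <<'E'
from h import *
n=now(); print(n)
cur=plan((*n[:2],round(n[2]),100),[(457,299.4,110,160,0),(457,299.4,45,160,0)])
E
```

```text
(np.float64(557.0), np.float64(-27.4), np.float64(154.7), 99.9)
  0.042,0.339,0.045,0,0,-1.047,0  n>=9
  0.042,0.339,0.110,0,0,-1.047,0  n>=2
```

Next is a small correction drag on the wheel, about −1.5 mm.

>>> servo_tool(increments=[0.04,0.338,0,0,0,-1.047,0,0.04,0.338,0,0,0,-1.047,0,0.04,0.338,0,0,0,-1.047,0,0.04,0.338,0,0,0,-1.047,0,0.04,0.338,0.02,0,0,-1.047,0,0.04,0.338,0.04,0,0,-1.047,0,0.04,0.338,0.04,0,0,-1.047,0,0.04,0.338,0.04,0,0,-1.047,0,0.04,0.338,0.04,0,0,-1.047,0,0.04,0.338,0.04,0,0,-1.047,0,0.04,0.338,0.04,0,0,-1.047,0,0.04,0.338,0.06,0,0,-1.047,0,0.04,0.338,0.08,0,0,-1.047,0,0.04,0.338,0.092,0,0,-1.047,0,0.04,0.338,0.1,0,0,-1.047,0,0.04,0.338,0.103,0,0,-1.047,0,0.04,0.338,0.104,0,0,-1.047,0,0.04,0.338,0.104,0,0,-1.047,0,0.04,0.338,0.104,0,0,-1.047,0,0.04,0.338,0.104,0,0,-1.047,0])

```text
time_s: 45.73
position: [456.7, 299.3, 46.4]
eef_rot: [0.001, -0.573, 0.82, -0.0]
force: [-0.1, 0.0, 0.5]
width: 0.005
grip_force: 0.0
```

>>> servo_tool(increments=[0,0,0.002,0,0,0,0,0,0,0.004,0,0,0,0,0,0,0.005,0,0,0,0,0,0,0.006,0,0,0,0,0,0,0.006,0,0,0,0,0,0,0.006,0,0,0,0])

```text
time_s: 46.23
position: [456.0, 299.2, 39.8]
eef_rot: [0.0, -0.573, 0.82, -0.0]
force: [-1.1, -0.2, 3.1]
width: 0.006
grip_force: 1.4
```

>>> servo_tool(increments=[0,0,0.0005,0,0,0,0,0,0.0005,0.0005,0,0,0,0,0,0.001,0.0005,0,0,0,0,0,0.0015,0.0005,0,0,0,0,0,0.0018,0.0005,0,0,0,0,0,0.0018,0.0005,0,0,0,0,0,0.0018,0.0005,0,0,0,0])

```text
time_s: 46.82
position: [455.0, 299.7, 39.7]
eef_rot: [0.001, -0.573, 0.819, -0.0]
force: [-0.2, -3.0, 7.0]
width: 0.003
grip_force: 3.4
```

>>> servo_tool(increments=[0,0,-0.01,0,0,0,0,0,0,-0.04,0,0,0,0,0,0,-0.08,0,0,0,0,0,0,-0.12,0,0,0,0,0.554,-0.173,-0.15,0,0,0,0,0.554,-0.173,-0.15,0,0,0,0,0.554,-0.173,-0.15,0,0,0,0,0.554,-0.173,-0.15,0,0,0,0,0.554,-0.173,-0.15,0,0,0,0,0.554,-0.173,-0.15,0,0,0,0,0.554,-0.173,-0.15,0,0,0,0,0.554,-0.173,-0.15,0,0,0,0,0.554,-0.173,-0.15,0,0,0,0,0.554,-0.173,-0.15,0,0,0,0,0.554,-0.173,-0.15,0,0,0,0,0.554,-0.173,-0.15,0,0,0,0,0.554,-0.173,-0.15,0,0,0,0,0.554,-0.173,-0.15,0,0,0,0,0.554,-0.173,-0.15,0,0,0,0])

```text
time_s: 48.4
position: [464.5, -89.0, 172.8]
eef_rot: [-0.025, -0.55, 0.834, -0.024]
force: [0.6, 0.6, 0.4]
width: 0.003
grip_force: 0.0
```

```bash
python3 - <<'E'
from h import *
t=snap('top','t10'); s=snap('scene','s10'); print(now(),telemetry.get_state()['time_s'])
a=cv2.imread('pics/t10.png'); b=cv2.imread('pics/s10.png')
g=lambda im,w,h,k=1.:np.clip(cv2.resize(im,(w,h),interpolation=cv2.INTER_CUBIC).astype(float)*k,0,255).astype(np.uint8)
L=np.vstack([g(a[155:255,240:340],400,400),g(a[195:235,265:345],400,200)])
R=np.vstack([g(a[240:264,156:184],400,342,1.4)[:300],g(b[170:290,170:330],400,300)])
cv2.imwrite('pics/v10.png',np.hstack([L,R]))
E
```

```text
(np.float64(464.5), np.float64(-89.1), np.float64(172.8), 156.8) 48.5
```

View pics/v10.png

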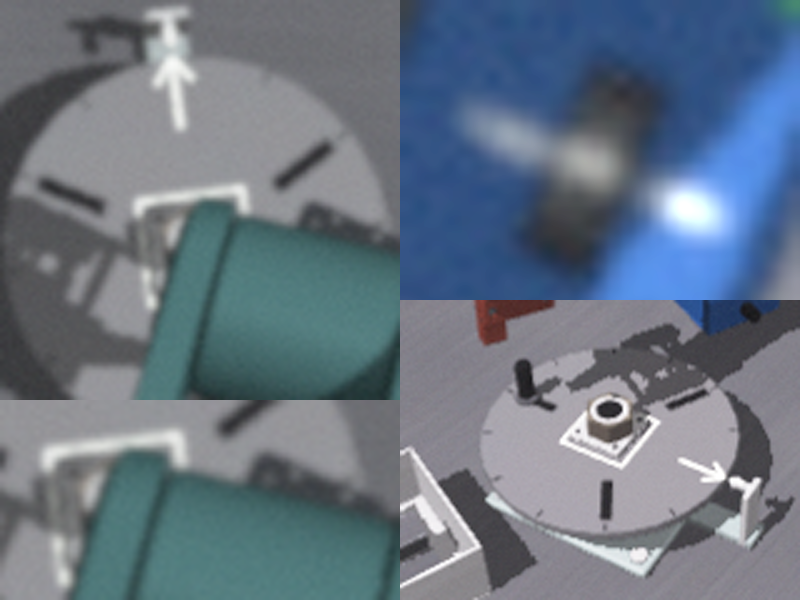

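```bash
python3 - <<'E'
from h import *
c=load('s10'); print('q',telemetry.get_state()['q'].round(3))
G=lambda X,Y:(170+(X-400+.5)/2.5-.5,170+(Y-300+.5)/2.5-.5)
print('nut',px(c,*G(610,409),107)); 
sq=[px(c,*G(*p),75) for p in((560,440),(624,468),(660,424))]; print('sq diag mid',(sq[0]+sq[2])/2,sq)
f=lambda P:((proj(c,P)-[170,170]+.5)*2.5-.5+[400,300]).round().tolist()
th=np.radians(8.7);R=np.array([[np.cos(th),-np.sin(th)],[np.sin(th),np.cos(th)]])
print('pred sq outer',[f((*(np.array([554,-27.3])+R@np.array(p)),75)) for p in((38,38),(38,-38),(-38,-38),(-38,38))],'pred nut top',f((552.6,-25.8,107)))
m=load('t10')['color'].astype(int); m0=load('t6')['color'].astype(int)
d=np.abs(m-m0).sum(2); print('hammer/tin/magnet region diff', [(d[y:y+h,x:x+w]>90).mean().round(3) for x,y,w,h in((425,175,55,85),(80,210,32,40),(100,160,32,52))])
E
```

```text
q [-0.276  0.209  1.807 -0.077  1.124 -2.979]
nut [556.2 -26.4]
sq diag mid [556.05 -28.15] [array([522.5, -69. ]), array([600.3, -58.4]), array([589.6,  12.7])]
pred sq outer [[659.0, 421.0], [621.0, 467.0], [559.0, 441.0], [598.0, 396.0]] pred nut top [608.0, 407.0]
hammer/tin/magnet region diff [np.float64(0.151), np.float64(0.131), np.float64(0.046)]
```

>>> servo_tool(increments=[0,0,-0.01,0,0,0.1,0,0,0,-0.02,0,0,0.2,0,0,0,-0.03,0,0,0.3,0,0,0,-0.03,0,0,0.4,0,0,0,-0.03,0,0,0.4,0,0,0,-0.03,0,0,0.4,0,0,0,-0.03,0,0,0.4,0])

```text
time_s: 49.08
position: [464.1, -87.1, 202.8]
eef_rot: [-0.02, -0.374, 0.927, -0.028]
force: [-0.1, -0.3, -0.3]
width: 0.004
grip_force: 0.0
```

```bash
python3 - <<'E'
from h import *
s=telemetry.get_state(); print(s['q'].round(3),now(),s['time_s'])
a=snap('scene','s11'); b=load('s10'); d=np.abs(a['color'].astype(int)-b['color'])[205:245,235:270]; print('nut area change',(d.sum(2)>120).mean())
r=load('scene0')['color'].astype(int); e=np.abs(a['color']-r).sum(2)
print('tin,magnet,hammer change',[(e[y:y+h,x:x+w]>120).mean().round(3) for x,y,w,h in((330,114,26,40),(350,136,42,34),(55,325,95,95))])
print(workorder.job_done())
E
```

```text
[-0.272  0.175  1.768 -0.075  1.198 -2.584] (np.float64(464.1), np.float64(-87.1), np.float64(202.8), 134.1) 49.0833
nut area change 0.03571428571428571
tin,magnet,hammer change [np.float64(0.367), np.float64(0.047), np.float64(0.0)]
the job is handed in; nothing more can be done
None
```

I handed the job in at about 49 s without seeing the verdict: scrap in the bin, arrow on the pointer, wheel about 0.03–0.06 rad off its index, and the foot and nut within about 2–3 mm of the chalked square's middle. The last image check gave no sign that the hammer or magnetic square had moved; the tin's patch had changed (37% of pixels), which I put down to the arm's shadow but did not confirm.

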